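# Mount ball couplers on the capped ball rail

### The arm

A 6-joint arm with a two-finger parallel gripper is mounted at the origin on the work surface; the furniture and walls round the work are solid. World frame = base frame: x ahead of the robot, y to its left, z up, the work surface at z = 0. Lengths are in m, angles in rad, forces in N, time in s.
With the tool pointing down it reaches from about 0.375 to 0.9 m from the base axis. Payload 3.1 kg.
Tool frame: the origin (TCP) lies at the centre of the arm's flange, where the gripper is bolted on; the fingertips stand robot.tip_extent ahead of it and the grasp point (between the pads) lies 164 mm ahead of it (robot.tip_extent is the distance from the TCP to the fingertips, in m); z points along the fingers, y is the line along which they close (so a half turn about z gives the same grasp; the last joint's range is limited). The gripper opens to 87 mm and grips with 3 to 60 N. Pads are 19 mm wide; open, the fingers measure 117 mm over their backs; the gripper's body (75 mm by 190 mm) begins 51 mm behind the grasp point.
Start: joints at [-1.442, 0.527, 1.433, -0, 1.181, -0.178], TCP at [0.189, -0.596, 0.405] pointing down, gripper open.
Joint ranges: [-3.08, 3.08], [-0.75, 2.2], [0.22, 2.44], [-1.43, 4.57], [0, 2.65], [-2.85, 2.85]. Speed limits (rad/s): [2.79, 2.79, 3.14, 3.14, 3.14, 3.14].

### API

Orientations are given as a unit quaternion [x, y, z, w].
In Python, from rig import get_obs, camera, hand_in, cut_out, robot gives the robot as it stands.
- The arm moves only by the tool step_arm, never from a script. Its argument "rows" is a list of rows, each a list of 6 numbers: the shift along the world's x, y, z in m, then the turn, a rotation vector about the world's x, y, z in degrees. A call has 1 to 12 rows; each row shifts and turns the commanded pose from where the row before left it; what a row does not reach is not made up. A row lasts 1/8 s, in which the tool goes at most 62.5 mm and 10.7 degrees, less where a joint would pass 70% of its speed; a pose out of reach is approached as far as the arm can. A call is refused whole if a number of a shift passes 0.0625 or a number of a turn 10.7, either way. A call with a gripper value outside its range is refused whole. "jaw" is the finger opening in m, from 0 to 0.087, set as the call begins (left out, the last holds). The fingers move at their own pace and stop on an object; "squeeze" is the grip in N (left out, the last holds). Time passes only in rows, so rows that do not move let the fingers close. It gives the time, the measured TCP pose, the force, the opening and the grip force at its end, in the units of the state.
- get_obs(): the state, without advancing time (a new reading comes with each control period).
- camera(name): name is "side" or "top"; returns a dict with "pixels" (420x560x3 uint8, blue, green, red), "depth" (420x560 float32, m along the optical axis (not along the pixel's ray), 0 where there is no reading), "fov_y" (degrees; the focal length in pixels is half the picture's height over the tangent of half this angle, whatever the lens; pixels are square), "cx", "cy" (the principal point, pixels), "extrinsics" (4x4, takes a point from camera to world coordinates). Camera axes: x right, y up, looking along -z (the intrinsics and any distortion apply to the point x, -y, -z); pixel columns grow to the right and rows downward; lengths in m; the calibration is good to about 2 mm. A picture is of the moment at which its call begins.
- hand_in(): hands the job in; it is judged then, once.
Trained networks look in the newest picture that a camera, given by its name, has taken for a name from the list of things; names that differ only in an ending like _2 or _b are one class to them, and where a whole thing is asked for, a point or a joint stands for the part that bears it (a point fixed in the world has none). Each returns a list of dicts, best first, with "confidence" (0 to 1); they miss things now and then, are a little off and sometimes report something else, mostly with a low value. They report only what shows in the picture. A call takes as long as a camera call. They do not tell look-alikes from the thing itself.
- cut_out(label, camera): "region" (420x560 bool, what is visible of it) and "extent" ([centre column, centre row, width, height] in pixels, round what is visible of it).
The state is a dict: "time": time; "q": joint angles; "joint_velocities": joint speeds; "joint_torque": joint torques, N m; "position": TCP position; "tool_rot": TCP orientation; "ft_force": force on the tool from outside, world axes, zero at the start; "moment": the same for the moment, N m; "grip_width": finger opening in m; "grip_force": force on a finger pad.
Only numpy, scipy, OpenCV 4.12 (cv2) and the standard library are available. Lean on these libraries where they do the work, as an engineer would, in place of code of your own. Each camera call takes 0.05 s, during which the arm holds its last target. There are 200 camera calls.

### The job

Mount each ball coupler on the plate (two or three of them) on the rail's ball of the same colour: unlock that ball's bayonet cap with a quarter turn counter-clockwise, lift it off and stand it upright in the grey tray, then lower the coupler fully home over the ball and only then press its latch lever all the way down. Leave the cap locked on any ball that has no coupler, and leave the V-block and the stylus case where they are.

Things in the scene. Friction and masses are not known exactly. Their poses are not given: they have to be found in the camera images.
- rail: Dark steel rail fixed to the plate, 96 (x) x 330 (y) x 12 mm, with three steel ball studs along its y axis: red at y = -120 mm, yellow at 0, blue at +120 mm (a ring of that colour is painted round each foot). Each stud: a 48 mm collar with flat top from z = 12 to 34 mm, with two lugs, a thin neck, a 25 mm ball. Origin: centre of the underside, z up.
- tray: Low grey tray fixed to the plate, 90 (x) x 270 (y) mm outside, walls 4 mm thick and 12 mm high, flat floor 5 mm above its underside. It takes the three caps side by side along its y axis (85 mm apart). Origin: centre of the underside, z up.
- ball_red (a point): Centre of the ball ringed red, 25 mm in diameter, 52 mm above the rail's underside and 18 mm above the collar's flat top.
- cap_red: Red round bayonet cap on the red ball, 69 mm in diameter, 60 mm high, hollow, open below, 0.12 kg, with a black grip bar on top. Origin: centre of the open rim, z up; its x axis runs along the bar. On the rail the rim stands on the rail's top, 12 mm above the rail's origin. Locked (as found), its x axis is within 0.25 rad of the rail's x axis.
- grip_red (a point): Middle of the red cap's grip bar: 48 mm long along the cap's x, 14 mm wide, 26 mm high, its middle 73 mm above the cap's origin. Locked, two inner tabs lie under the collar's lugs and the cap lifts only 3 mm. It turns freely counter-clockwise seen from above to a stop a quarter turn (1.6 rad) on; from 1.0 rad on it can be lifted straight up, 60 mm to clear the ball.
- coupler_red: Red ball coupler (may be absent): 44 x 44 x 36 mm block, 0.2 to 0.35 kg, ball socket open below, standing socket down. Origin: centre of the underside, z up. Grasp its flat y faces, 44 mm apart. A latch lever is hinged on top at its -x side; its hook hangs over the +x side, 40 mm out from the origin while the latch is up.
- socket_red (a point): Centre of the red coupler's socket, 18 mm above its origin: meets the ball's centre when seated. With the latch up the coupler slides down over the ball, in any yaw, 1.5 mm play all round, until its underside rests on the collar's flat top.
- latch_red (a joint): Latch lever of the red coupler: 0 = up (as found; tip about 64 mm above the coupler's origin), 0.5 rad = fully down, flat, its top 42 mm above that origin. Black thumb pad 28 mm wide, 8 to 30 mm along +x of the origin when down: press straight down at about +18 mm. Takes 3 to 4 N, stays where left; down, its hook lies under the ball.
- ball_yellow (a point): Centre of the ball ringed yellow, 25 mm in diameter, 52 mm above the rail's underside and 18 mm above the collar's flat top.
- cap_yellow: Yellow round bayonet cap on the yellow ball, 69 mm in diameter, 60 mm high, hollow, open below, 0.12 kg, with a black grip bar on top. Origin: centre of the open rim, z up; its x axis runs along the bar. On the rail the rim stands on the rail's top, 12 mm above the rail's origin. Locked (as found), its x axis is within 0.25 rad of the rail's x axis.
- grip_yellow (a point): Middle of the yellow cap's grip bar: 48 mm long along the cap's x, 14 mm wide, 26 mm high, its middle 73 mm above the cap's origin. Locked, two inner tabs lie under the collar's lugs and the cap lifts only 3 mm. It turns freely counter-clockwise seen from above to a stop a quarter turn (1.6 rad) on; from 1.0 rad on it can be lifted straight up, 60 mm to clear the ball.
- coupler_yellow: Yellow ball coupler (may be absent): 44 x 44 x 36 mm block, 0.2 to 0.35 kg, ball socket open below, standing socket down. Origin: centre of the underside, z up. Grasp its flat y faces, 44 mm apart. A latch lever is hinged on top at its -x side; its hook hangs over the +x side, 40 mm out from the origin while the latch is up.
- socket_yellow (a point): Centre of the yellow coupler's socket, 18 mm above its origin: meets the ball's centre when seated. With the latch up the coupler slides down over the ball, in any yaw, 1.5 mm play all round, until its underside rests on the collar's flat top.
- latch_yellow (a joint): Latch lever of the yellow coupler: 0 = up (as found; tip about 64 mm above the coupler's origin), 0.5 rad = fully down, flat, its top 42 mm above that origin. Black thumb pad 28 mm wide, 8 to 30 mm along +x of the origin when down: press straight down at about +18 mm. Takes 3 to 4 N, stays where left; down, its hook lies under the ball.
- ball_blue (a point): Centre of the ball ringed blue, 25 mm in diameter, 52 mm above the rail's underside and 18 mm above the collar's flat top.
- cap_blue: Blue round bayonet cap on the blue ball, 69 mm in diameter, 60 mm high, hollow, open below, 0.12 kg, with a black grip bar on top. Origin: centre of the open rim, z up; its x axis runs along the bar. On the rail the rim stands on the rail's top, 12 mm above the rail's origin. Locked (as found), its x axis is within 0.25 rad of the rail's x axis.
- grip_blue (a point): Middle of the blue cap's grip bar: 48 mm long along the cap's x, 14 mm wide, 26 mm high, its middle 73 mm above the cap's origin. Locked, two inner tabs lie under the collar's lugs and the cap lifts only 3 mm. It turns freely counter-clockwise seen from above to a stop a quarter turn (1.6 rad) on; from 1.0 rad on it can be lifted straight up, 60 mm to clear the ball.
- coupler_blue: Blue ball coupler (may be absent): 44 x 44 x 36 mm block, 0.2 to 0.35 kg, ball socket open below, standing socket down. Origin: centre of the underside, z up. Grasp its flat y faces, 44 mm apart. A latch lever is hinged on top at its -x side; its hook hangs over the +x side, 40 mm out from the origin while the latch is up.
- socket_blue (a point): Centre of the blue coupler's socket, 18 mm above its origin: meets the ball's centre when seated. With the latch up the coupler slides down over the ball, in any yaw, 1.5 mm play all round, until its underside rests on the collar's flat top.
- latch_blue (a joint): Latch lever of the blue coupler: 0 = up (as found; tip about 64 mm above the coupler's origin), 0.5 rad = fully down, flat, its top 42 mm above that origin. Black thumb pad 28 mm wide, 8 to 30 mm along +x of the origin when down: press straight down at about +18 mm. Takes 3 to 4 N, stays where left; down, its hook lies under the ball.
- v_block: Bystander: loose steel V-block 45 x 40 x 36 mm, between the rail and the tray; leave alone.
- stylus_case: Bystander: loose black plastic case 42 x 60 x 22 mm, on the near side of the rail; leave alone.
Mind the look-alikes: they are no part of the job. What is shaped like the coupler_yellow but green is not meant.

How it is judged:
By the outcome, as a careful person would: the job done as asked, in the order asked, and still so for the second after the job is handed in, with the robot touching nothing.
Of coupler_red, coupler_yellow, coupler_blue only 2 to 3 are there at a start; the rules pass over those that are not, and their reading is None.
At some moment in a run one of coupler_red, coupler_yellow, coupler_blue may be knocked a few centimetres aside while the robot is not near it.
It also fails if it takes over 210 s, if anything falls off the work surface, if the arm or the gripper's body presses on something with over 40 N, if the wrist force passes 120 N, or if a joint passes its speed limit or range.

## Working session

There is one attempt and no reset: what is moved stays moved. The work goes in short steps, Python scripts to look and compute and a tool call to move; the robot and the scene stay as the last step left them, time stands still between calls to the robot, and variables do not carry over. Pictures are saved under pics/ and viewed, at most 14 in all, crops included, and the job is handed in when it is done.

Besides the shell and the picture viewer there is one more tool, called after "Emit:" by a JSON object that holds its "api" and its "payload", one argument or row to a line. step_arm: Moves the arm, as the interface text tells. Its arguments: {"type":"object","properties":{"rows":{"type":"array"},"jaw":{"type":"number"},"squeeze":{"type":"number"}},"required":["rows"]}

```bash
ls; mkdir -p pics
cat > h.py <<'E'
import numpy as np, cv2
from rig import get_obs, camera, hand_in, cut_out, robot
def world(c):
    d=c["depth"]; H,W=d.shape; f=H/2/np.tan(np.radians(c["fov_y"])/2)
    v,u=np.mgrid[:H,:W]
    P=np.stack([(u-c["cx"])/f*d,-(v-c["cy"])/f*d,-d],-1)
    E=np.array(c["extrinsics"]); return P@E[:3,:3].T+E[:3,3]
E
python3 - <<'E'
from h import *
o=get_obs(); print(o); print(robot.tip_extent)
for n in("top","side"):
    c=camera(n); cv2.imwrite(f"pics/{n}0.png",c["pixels"]); print(n,{k:v for k,v in c.items() if k not in("pixels","depth")})
E
```

```text
pics
{'time': 0.0, 'q': array([-1.44252236e+00,  5.28453816e-01,  1.43389351e+00, -2.21536201e-06,
        1.18135703e+00, -1.78492396e-01]), 'joint_velocities': array([-1.62310136e-03, -4.58618005e-04, -6.06536004e-04, -1.78608527e-03,
       -7.42248550e-05, -5.83658582e-04]), 'joint_torque': array([-1.31036486e-03, -4.40047038e+01, -1.76589078e+01,  6.30643009e-02,
        5.84523682e-02, -1.82078566e-04]), 'position': array([ 0.18872441, -0.59547107,  0.40378159]), 'tool_rot': array([ 9.88259229e-01,  1.52782793e-01,  2.54847338e-05, -1.05553997e-03]), 'ft_force': array([0.42415911, 0.87146098, 0.21826415]), 'moment': array([ 0.01870941, -0.02903037, -0.01883922]), 'grip_force': 0.0, 'grip_width': 0.08690384472586389}
0.1822
top {'fov_y': 45.92045271883275, 'cx': 279.315979392568, 'cy': 206.4447276369523, 'extrinsics': array([[ 0.01933203,  0.99350811, -0.11210668,  0.25389942],
       [-0.99973804,  0.02058279,  0.01001019, -0.00588091],
       [ 0.01225267,  0.11188379,  0.99364576,  1.46729218],
       [ 0.        ,  0.        ,  0.        ,  1.        ]])}
side {'fov_y': 55.95989614642674, 'cx': 287.82181884392224, 'cy': 206.84892114316855, 'extrinsics': array([[ 0.99461862,  0.05555883, -0.08744722,  0.34194456],
       [-0.10348662,  0.57294745, -0.81303243, -0.69815184],
       [ 0.00493153,  0.81770681,  0.5756138 ,  0.56894381],
       [ 0.        ,  0.        ,  0.        ,  1.        ]])}
```

View pics/top0.png

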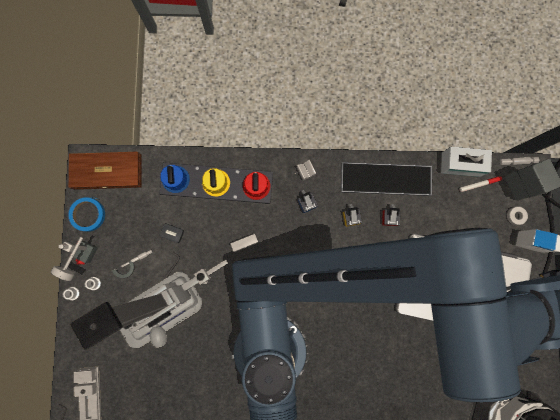

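View pics/side0.png

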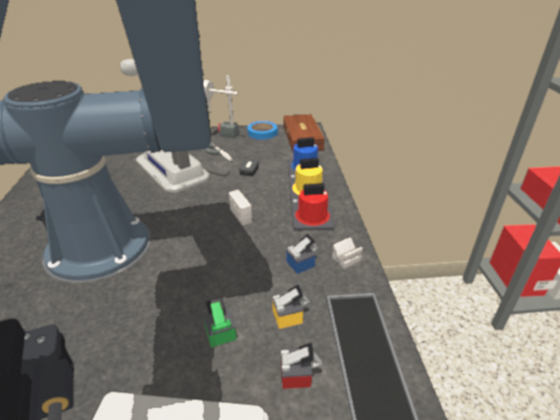

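```bash
cat >> h.py <<'E'
def rect(P,lo,hi):
    Q=P[(P[:,2]>lo)&(P[:,2]<hi)]
    if len(Q)<8: return None
    (cx,cy),(w,h),a=cv2.minAreaRect((Q[:,:2]*1000).astype(np.float32))
    return len(Q),round(cx,1),round(cy,1),round(w,1),round(h,1),round(a,1),"z",np.round(np.percentile(Q[:,2],[5,50,95])*1000,1)
E
python3 - <<'E'
from h import *
c=camera("top"); W=world(c); camera("side")
for l in ["rail","tray","cap_red","cap_yellow","cap_blue","coupler_red","coupler_yellow","coupler_blue","v_block","stylus_case","latch_red"]:
    for cam in ("top","side"):
        for r in cut_out(l,cam):
            s=""
            if cam=="top":
                Q=W[r["region"]&(c["depth"]>0)]; s=(np.round(np.median(Q,0),3),rect(Q,-1,1)) if len(Q) else ""
            print(l,cam,round(r["confidence"],2),np.round(r["extent"]),s)
E
```

```text
rail top 0.73 [214. 181. 112.  42.] (array([0.47 , 0.146, 0.013]), (2026, 486.6, 170.7, 333.4, 100.5, 85.8, 'z', array([ 6.9, 12.8, 19. ])))
rail top 0.66 [257. 185.  17.  27.] (array([0.473, 0.047, 0.073]), (448, 476.2, 48.0, 64.0, 63.9, 86.3, 'z', array([ 48.1,  72.8, 100. ])))
rail side 0.74 [307. 174.  30.  34.] 
rail side 0.7 [312. 195.  47.  75.] 
tray top 0.81 [387. 179.  92.  36.] (array([ 0.509, -0.339,  0.007]), (2724, 511.1, -338.0, 269.6, 95.5, 88.7, 'z', array([ 1.8,  7.1, 14. ])))
tray top 0.69 [393. 213.  12.  23.] (array([ 0.401, -0.349,  0.052]), (162, 404.8, -349.7, 33.2, 66.1, 69.1, 'z', array([-0.2, 52.1, 66. ])))
tray top 0.51 [391. 217.  20.  18.] (array([ 0.391, -0.345,  0.041]), (303, 397.8, -353.7, 55.7, 58.2, 88.2, 'z', array([ 7.7, 41.5, 62.9])))
tray top 0.49 [171. 234.  24.  17.] (array([0.333, 0.293, 0.022]), (324, 334.2, 295.9, 66.2, 45.7, 70.8, 'z', array([ 4.2, 21.5, 27. ])))
tray side 0.64 [305. 150.  22.  27.] 
tray side 0.57 [371. 354.  91. 132.] 
cap_red top 0.95 [258. 186.  18.  26.] (array([0.474, 0.047, 0.072]), (492, 480.1, 46.9, 66.4, 72.6, 8
[... 1772 characters left out ...]
, 26.3, 'z', array([32.2, 44.8, 65. ])))
coupler_blue top 0.36 [386. 180.  92.  40.] (array([ 0.51 , -0.339,  0.007]), (2821, 511.1, -340.6, 277.4, 100.5, 88.0, 'z', array([ 1.2,  7. , 14. ])))
coupler_blue side 0.6 [299. 254.  33.  38.] 
v_block top 0.72 [307. 171.  18.  14.] (array([ 0.527, -0.097,  0.03 ]), (217, 527.2, -97.1, 43.9, 40.2, 26.1, 'z', array([16. , 29.7, 39.3])))
v_block side 0.59 [347. 253.  30.  32.] 
stylus_case top 0.69 [171. 233.  23.  17.] (array([0.333, 0.292, 0.022]), (291, 333.4, 293.3, 60.6, 40.6, 69.5, 'z', array([16.7, 22. , 27. ])))
stylus_case side 0.68 [252. 168.  15.  18.] 
stylus_case side 0.23 [301. 242.  25.  22.] 
latch_red side 0.94 [301. 354.  43.  28.]
```

Candidates. In the side view, red coupler (300,366), yellow (288,308), blue (300,254), and the green look-alike (219,322), which I'll ignore. Caps sit at side (312,203), (309,178) and (305,154). The top view shows couplers at (391,216), (352,216) and (307,200). All three couplers are present. Next is a close crop and a geometric fit.

```bash
cat >> h.py <<'E'
from scipy.optimize import least_squares
def cloud(name,n=3):
    cs=[camera(name) for _ in range(n)]
    d=np.stack([c["depth"] for c in cs]); d=np.where((d>0).all(0),np.median(d,0),0)
    c=dict(cs[-1]); c["depth"]=d; W=world(c); W[d<=0]=np.nan; return c,W
def near(W,x,y,r):
    P=W.reshape(-1,3); P=P[~np.isnan(P[:,0])]; return P[np.hypot(P[:,0]-x,P[:,1]-y)<r]
def cap(W,x,y,zr=0.012):
    P=near(W,x,y,.05); D=P[abs(P[:,2]-zr-.06)<.005]
    hull=cv2.convexHull((D[:,:2]*1000).astype(np.float32)); m=cv2.moments(hull)
    B=P[P[:,2]>zr+.076]; (bx,by),_,_=cv2.minAreaRect((B[:,:2]*1000).astype(np.float32))
    q=B[:,:2]-B[:,:2].mean(0); v=np.linalg.svd(q,full_matrices=False)[2][0]; v=v*np.sign(v[0])
    return np.round([m["m10"]/m["m00"],m["m01"]/m["m00"],2*np.sqrt(m["m00"]/np.pi),bx,by,np.degrees(np.arctan2(v[1],v[0])),np.median(D[:,2])*1000,np.percentile(B[:,2],90)*1000],1)
def sdf(q,h=.022):
    a=abs(q)-h; return np.hypot(*np.maximum(a,0).T)+np.minimum(a.max(1),0)
def coup(Ws,x,y,z0=0.):
    S=[];H=[];T=[]
    for W in Ws:
        P=near(W,x,y,.055); z=P[:,2]-z0
        S.append(P[(z>.006)&(z<.031)]); T.append(P[(z>.033)&(z<.039)]); H.append(P[z>.050])
    S=np.vstack(S)[:,:2];H=np.vstack(H)[:,:2];T=np.vstack(T)[:,:2]
    best=None
    for a in np.radians(range(0,90,15)):
        def res(p):
            cs,sn=np.cos(p[2]),np.sin(p[2]); R=np.array([[cs,-sn],[sn,cs]])
            s=sdf((S-p[:2])@R); t=sdf((T-p[:2])@R); return np.r_[s,np.maximum(t-.0015,0)]
        r=least_squares(res,[x,y,a],loss="soft_l1",f_scale=.002,x_scale=[.01,.01,.1])
        if best is None or r.cost<best.cost: best=r
    p=best.x; d=H.mean(0)-p[:2]; k=np.round((np.arctan2(d[1],d[0])-p[2])/(np.pi/2)); yaw=p[2]+k*np.pi/2
    yaw=(yaw+np.pi)%(2*np.pi)-np.pi
    return np.round([p[0]*1000,p[1]*1000,np.degrees(yaw),np.hypot(*d)*1000,(np.degrees(np.arctan2(d[1],d[0]))),len(S),np.sqrt(np.median(best.fun[:len(S)]**2))*1000],1)
CP=dict(red=(.395,-.346),yellow=(.392,-.231),blue=(.433,-.1))
CC=dict(red=(.476,.047),yellow=(.484,.168),blue=(.491,.284))
E
python3 - <<'E'
from h import *
ct,T=cloud("top"); cs,S=cloud("side")
for n,p in CC.items(): print(n,cap(T,*p),cap(S,*p))
for n,p in CP.items(): print(n,coup([T,S],*p),coup([S],*p))
P=near(T,.511,-.338,.2); print(rect(P[(abs(P[:,0]-.511)<.07)],.0035,.02))
im=cs["pixels"][225:400,190:390]; cv2.imwrite("pics/c1.png",cv2.resize(im,None,fx=3.4,fy=3.4,interpolation=cv2.INTER_CUBIC))
E
```

```text
red [478.   48.9  64.1 478.   49.7   1.8  72.4 100.5] [4.786e+02 4.280e+01 5.900e+01 4.790e+02 4.680e+01 4.000e-01 7.380e+01
 1.002e+02]
yellow [485.8 168.4  63.9 485.2 168.8   6.8  72.2 100.2] [486.2 160.   55.9 486.7 165.9   7.   73.7 100.5]
blue [493.  288.   64.1 493.2 288.3   6.8  72.3 100.8] [493.9 280.6  56.9 494.3 285.5   5.9  73.9 100.5]
red [ 395.  -348.8   -2.6    9.1  -10.   358.     0.4] [ 395.7 -348.9   -3.     8.8  -13.8  303.     0.4]
yellow [ 392.  -234.4   11.2    9.9    4.9  328.     0.5] [ 3.919e+02 -2.344e+02  1.130e+01  1.000e+01  2.000e-01  2.960e+02
  5.000e-01]
blue [ 4.316e+02 -1.028e+02  2.500e+01  1.020e+01  2.070e+01  3.000e+02
  4.000e-01] [ 4.316e+02 -1.028e+02  2.490e+01  9.900e+00  1.400e+01  2.680e+02
  3.000e-01]
(3017, 511.1, -338.5, 139.5, 395.8, 0.1, 'z', array([ 3.9,  6.9, 13.3]))
```

View pics/c1.png

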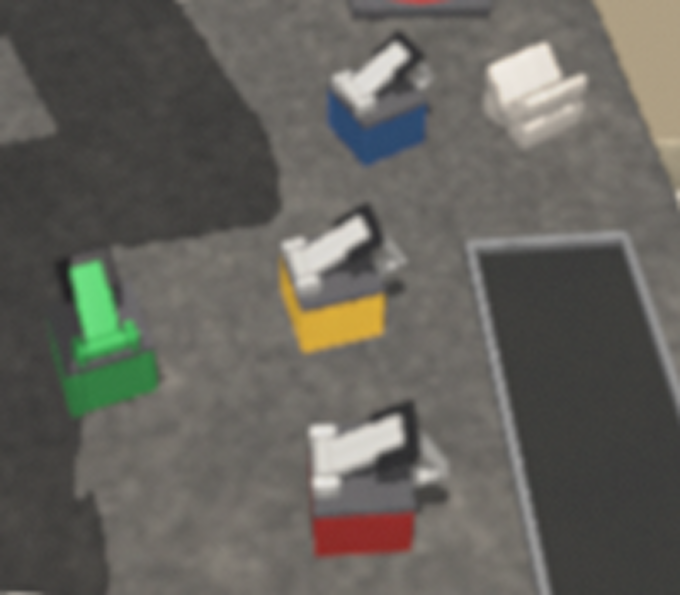

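The crop confirms it: red at crop (362,490), yellow (335,290), blue (378,110), and green at (105,340), not to be used. The cap centres are 119.8 mm apart, which matches the rail. First move is to above the red cap.

Emit:
{"api": "step_arm", "payload": {
  "rows": [
    [0.024, 0.0537, -0.004, 0, 0, -1.4],
    [0.024, 0.0537, -0.004, 0, 0, -1.4],
    [0.024, 0.0537, -0.004, 0, 0, -1.4],
    [0.024, 0.0537, -0.004, 0, 0, -1.4],
    [0.024, 0.0537, -0.004, 0, 0, -1.4],
    [0.024, 0.0537, -0.004, 0, 0, -1.4],
    [0.024, 0.0537, -0.004, 0, 0, -1.4],
    [0.024, 0.0537, -0.004, 0, 0, -1.4],
    [0.024, 0.0537, -0.004, 0, 0, -1.4],
    [0.024, 0.0537, -0.004, 0, 0, -1.4],
    [0.024, 0.0537, -0.004, 0, 0, -1.4],
    [0.024, 0.0537, -0.004, 0, 0, -1.4]
  ],
  "jaw": 0.045,
  "squeeze": 15
}}

```text
time: 3.1
position: [0.4776, 0.0505, 0.3569]
tool_rot: [1.0, 0.006, 0.001, 0.0]
ft_force: [0.9, -0.1, 0.2]
grip_width: 0.0452
grip_force: 0.0
```

Emit:
{"api": "step_arm", "payload": {
  "rows": [
    [0, 0, -0.02, 0, 0, 0],
    [0, 0, -0.02, 0, 0, 0],
    [0, 0, 0, 0, 0, 0],
    [0, 0, 0, 0, 0, 0]
  ]
}}

```text
time: 3.6
position: [0.4771, 0.0484, 0.3173]
tool_rot: [1.0, 0.007, 0.0, 0.0]
ft_force: [0.6, -0.4, 0.1]
grip_width: 0.045
grip_force: 0.0
```

```bash
cat >> h.py <<'E'
def st():
    o=get_obs(); q=o["tool_rot"]
    print("t",round(o["time"],2),"pos",np.round(np.array(o["position"])*1000,1),"yaw",round(2*np.degrees(np.arctan2(q[1],q[0])),2),"q",np.round(q,4),"F",np.round(o["ft_force"],1),"M",np.round(o["moment"],2),"grip",np.round([o["grip_width"]*1000,o["grip_force"]],1),"J",np.round(o["q"],2))
    return o
E
python3 -c "
from h import *
st()"
```

```text
t 3.6 pos [477.1  48.4 317.3] yaw 0.76 q [1.0e+00 6.6e-03 5.0e-04 1.0e-04] F [ 0.6 -0.4  0.1] M [ 0.04  0.01 -0.05] grip [45.  0.] J [-0.13  0.47  1.88  0.    0.79  1.43]
```

Emit:
{"api": "step_arm", "payload": {
  "rows": [
    [0.001, 0.0005, -0.03, 0, 0, 0],
    [0, 0, -0.029, 0, 0, 0],
    [0, 0, 0, 0, 0, 0],
    [0, 0, 0, 0, 0, 0]
  ]
}}

```text
time: 4.1
position: [0.4783, 0.0488, 0.2588]
tool_rot: [1.0, 0.007, 0.001, 0.0]
ft_force: [0.2, -0.3, 0.3]
grip_width: 0.0449
grip_force: 0.0
```

Emit:
{"api": "step_arm", "payload": {
  "rows": [
    [0, 0, 0, 0, 0, 0],
    [0, 0, 0, 0, 0, 0],
    [0, 0, 0, 0, 0, 0],
    [0, 0, 0, 0, 0, 0],
    [0, 0, 0, 0, 0, 0],
    [0, 0, 0, 0, 0, 0]
  ],
  "jaw": 0.0,
  "squeeze": 15
}}

```text
time: 4.85
position: [0.4779, 0.0491, 0.2578]
tool_rot: [1.0, 0.007, 0.0, -0.0]
ft_force: [-0.6, 0.6, 1.1]
grip_width: 0.0138
grip_force: 15.0
```

```bash
python3 -c "
from h import *
st()"
```

```text
t 4.85 pos [477.9  49.1 257.8] yaw 0.78 q [ 1.0e+00  6.8e-03  1.0e-04 -0.0e+00] F [-0.6  0.6  1.1] M [0.09 0.02 0.03] grip [13.8 15. ] J [-0.13  0.59  1.92  0.    0.64  1.43]
```

Emit:
{"api": "step_arm", "payload": {
  "rows": [
    [0, 0, 0, 0, 0, 10],
    [0, 0, 0, 0, 0, 10],
    [0, 0, 0, 0, 0, 10],
    [0, 0, 0, 0, 0, 10],
    [0, 0, 0, 0, 0, 10],
    [0, 0, 0, 0, 0, 10],
    [0, 0, 0, 0, 0, 10],
    [0, 0, 0, 0, 0, 10],
    [0, 0, 0, 0, 0, 5],
    [0, 0, 0, 0, 0, 0],
    [0, 0, 0, 0, 0, 0]
  ]
}}

```text
time: 6.22
position: [0.478, 0.049, 0.2578]
tool_rot: [0.733, 0.68, 0.0, 0.0]
ft_force: [0.6, -0.3, 1.9]
grip_width: 0.0134
grip_force: 15.0
```

```bash
python3 -c "
from h import *
st()"
```

```text
t 6.22 pos [478.   49.  257.8] yaw 85.72 q [7.330e-01 6.802e-01 2.000e-04 4.000e-04] F [ 0.6 -0.3  1.9] M [-0.12 -0.26  0.01] grip [13.4 15. ] J [-0.13  0.59  1.92 -0.    0.64 -0.06]
```

Emit:
{"api": "step_arm", "payload": {
  "rows": [
    [0, 0, 0.02, 0, 0, 0],
    [0, 0, 0.03, 0, 0, 0],
    [0, 0, 0.03, 0, 0, 0],
    [0, 0, 0, 0, 0, 0]
  ]
}}

```text
time: 6.72
position: [0.4781, 0.0492, 0.3392]
tool_rot: [0.733, 0.68, 0.001, 0.001]
ft_force: [1.2, 0.1, -1.8]
grip_width: 0.0138
grip_force: 15.0
```

Run:
```python
from h import *
st()
c,T=cloud("top",2); s,S=cloud("side",2)
P=near(T,.478,.049,.06); print("ball pts",[ (rect(P[np.hypot(P[:,0]-.478,P[:,1]-.049)<.05],a,b)) for a,b in((.045,.07),(.028,.037))])
cv2.imwrite("pics/s1.png",s["pixels"][60:400,150:460][:, :].repeat(1,0))
m=(S[...,0]>.50)&(S[...,0]<.53)
P=near(T,.511,-.338,.16); P=P[(abs(P[:,0]-.511)<.055)&(abs(P[:,1]+.338)<.145)]; print(rect(P,.0035,.02),rect(P,.0095,.02))
P=near(S,.511,-.338,.16); P=P[(abs(P[:,0]-.511)<.055)&(abs(P[:,1]+.338)<.145)]; print(rect(P,.0095,.02))
```

```text
t 6.72 pos [478.1  49.2 339.2] yaw 85.73 q [0.7329 0.6803 0.0012 0.0014] F [ 1.2  0.1 -1.8] M [-0.03 -0.11  0.  ] grip [13.8 15. ] J [-0.13  0.44  1.86  0.    0.84 -0.06]
ball pts [None, None]
(2640, 510.9, -338.7, 109.5, 288.5, 0.1, 'z', array([ 4.1,  7.1, 13.4])) (531, 508.8, -337.5, 269.7, 90.5, 88.8, 'z', array([ 9.6, 11.5, 16.3]))
(886, 510.1, -321.0, 236.0, 90.3, 88.8, 'z', array([10.2, 13.3, 14.8]))
```

View pics/s1.png

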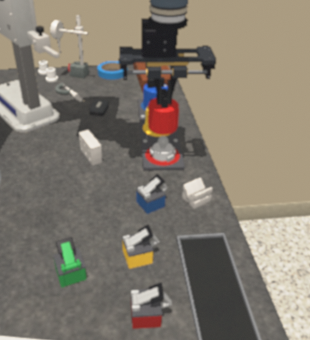

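Emit:
{"api": "step_arm", "payload": {
  "rows": [
    [0.0036, -0.059, 0, 0, 0, 0],
    [0.0036, -0.059, 0, 0, 0, 0],
    [0.0036, -0.059, 0, 0, 0, 0],
    [0.0036, -0.059, 0, 0, 0, 0],
    [0.0036, -0.059, 0, 0, 0, 0],
    [0.0036, -0.059, 0, 0, 0, 0],
    [0.0036, -0.059, 0, 0, 0, 0],
    [0.0036, -0.059, 0, 0, 0, 0],
    [0, 0, 0, 0, 0, 0],
    [0, 0, -0.03, 0, 0, 0],
    [0, 0, -0.03, 0, 0, 0],
    [0, 0, -0.01, 0, 0, 0]
  ]
}}

```text
time: 8.43
position: [0.5057, -0.4209, 0.2642]
tool_rot: [0.733, 0.681, 0.0, -0.004]
ft_force: [0.2, 0.9, -0.8]
grip_width: 0.014
grip_force: 15.0
```

Emit:
{"api": "step_arm", "payload": {
  "rows": [
    [0, 0, -0.01, 0, 0, 0],
    [0, 0, -0.005, 0, 0, 0],
    [0, 0, -0.002, 0, 0, 0],
    [0, 0, 0, 0, 0, 0],
    [0, 0, 0, 0, 0, 0]
  ]
}}

```text
time: 9.05
position: [0.5067, -0.423, 0.2514]
tool_rot: [0.733, 0.681, -0.0, 0.001]
ft_force: [-0.2, -0.4, -1.4]
grip_width: 0.0141
grip_force: 15.0
```

Run:
```python
from h import *
st()
c,T=cloud("top",3)
for r in cut_out("rail","top")[:1]: print(r["extent"])
P=near(T,.478,.049,.03)
print([rect(P,a,b) for a,b in((.045,.075),(.028,.040))])
```

```text
t 9.05 pos [ 506.7 -423.   251.4] yaw 85.78 q [ 7.327e-01  6.806e-01 -0.000e+00  6.000e-04] F [-0.2 -0.4 -1.4] M [-0.   -0.08  0.02] grip [14.1 15. ] J [-0.86  0.76  1.45 -0.    0.93 -0.79]
[212.6, 182.2, 112.2, 41.3]
[(57, 477.9, 48.4, 20.9, 22.9, 0.7, 'z', array([53.7, 61.5, 65.3])), (167, 478.7, 48.4, 46.8, 51.9, 45.9, 'z', array([28.8, 34.8, 37.8]))]
```

Emit:
{"api": "step_arm", "payload": {
  "rows": [
    [0, 0, -0.0015, 0, 0, 0],
    [0, 0, 0, 0, 0, 0]
  ]
}}

```text
time: 9.5
position: [0.5067, -0.4231, 0.2507]
tool_rot: [0.733, 0.681, -0.0, 0.001]
ft_force: [-1.1, 1.0, 6.8]
grip_width: 0.0141
grip_force: 15.0
```

Emit:
{"api": "step_arm", "payload": {
  "rows": [
    [0, 0, 0, 0, 0, 0],
    [0, 0, 0, 0, 0, 0],
    [0, 0, 0.03, 0, 0, 0],
    [0, 0, 0.03, 0, 0, 0],
    [0, 0, 0.01, 0, 0, 0]
  ],
  "jaw": 0.035
}}

```text
time: 10.12
position: [0.507, -0.4233, 0.321]
tool_rot: [0.733, 0.681, -0.0, 0.002]
ft_force: [0.1, -0.1, -0.2]
grip_width: 0.0348
grip_force: 0.0
```

Emit:
{"api": "step_arm", "payload": {
  "rows": [
    [-0.012, 0.008, 0, 0, 0, -9.85],
    [-0.012, 0.008, 0, 0, 0, -9.85],
    [-0.012, 0.008, 0, 0, 0, -9.85],
    [-0.012, 0.008, 0, 0, 0, -9.85],
    [-0.012, 0.008, 0, 0, 0, -9.85],
    [-0.012, 0.008, 0, 0, 0, -9.85],
    [-0.012, 0.008, 0, 0, 0, -9.85],
    [-0.012, 0.008, 0, 0, 0, -9.85],
    [-0.0155, 0.01, 0, 0, 0, -9.85],
    [0, 0, 0, 0, 0, 0],
    [0, 0, 0, 0, 0, 0]
  ],
  "jaw": 0.062
}}

```text
time: 11.5
position: [0.3955, -0.3494, 0.319]
tool_rot: [1.0, -0.024, 0.0, 0.0]
ft_force: [0.1, -0.5, -0.0]
grip_width: 0.0617
grip_force: 0.0
```

Run:
```python
from h import *
st()
s,S=cloud("side",3); t,T=cloud("top",1)
for n,p in CP.items():
    try: print(n,coup([S],*p))
    except Exception as e: print(n,e)
print("cap", cap(T,.507,-.423,.005), rect(near(S,.507,-.423,.06),.088,.1))
```

```text
t 11.5 pos [ 395.5 -349.4  319. ] yaw -2.74 q [ 9.997e-01 -2.390e-02  2.000e-04  3.000e-04] F [ 0.1 -0.5 -0. ] M [ 0.01 -0.    0.03] grip [61.7  0. ] J [-0.94  0.52  1.76  0.    0.86  0.68]
red [ 3.954e+02 -3.489e+02 -9.280e+01  1.700e+01 -6.830e+01  3.160e+02
  3.000e-01]
yellow [ 392.  -231.   -90.    34.6 -110.     0.     nan]
blue [ 433. -100.   nan   nan   nan    0.   nan]
cap [ 518.2 -410.7   40.5  507.6 -409.   -68.2   66.1   94.1] (384, 506.7, -423.2, 48.0, 14.4, 85.5, 'z', array([89.4, 92. , 93.1]))
  return _methods._mean(a, axis=axis, dtype=dtype,
  ret = ret.dtype.type(ret / rcount)
h.py:41: RuntimeWarning: Mean of empty slice.
  p=best.x; d=H.mean(0)-p[:2]; k=np.round((np.arctan2(d[1],d[0])-p[2])/(np.pi/2)); yaw=p[2]+k*np.pi/2
  ret = um.true_divide(
```

Emit:
{"api": "step_arm", "payload": {
  "rows": [
    [0, 0.0005, -0.03, 0, 0, 0],
    [0, 0, -0.03, 0, 0, 0],
    [0, 0, -0.03, 0, 0, 0],
    [0, 0, -0.03, 0, 0, 0],
    [0, 0, -0.012, 0, 0, 0],
    [0, 0, 0, 0, 0, 0],
    [0, 0, 0, 0, 0, 0]
  ]
}}

```text
time: 12.58
position: [0.3954, -0.3488, 0.1881]
tool_rot: [1.0, -0.025, 0.001, 0.001]
ft_force: [-0.8, -0.0, -0.1]
grip_width: 0.0618
grip_force: 0.0
```

Emit:
{"api": "step_arm", "payload": {
  "rows": [
    [0, 0, 0, 0, 0, 0],
    [0, 0, 0, 0, 0, 0],
    [0, 0, 0, 0, 0, 0],
    [0, 0, 0, 0, 0, 0],
    [0, 0, 0, 0, 0, 0]
  ],
  "jaw": 0.0,
  "squeeze": 25
}}

```text
time: 13.2
position: [0.3952, -0.3484, 0.1878]
tool_rot: [1.0, -0.025, 0.0, 0.0]
ft_force: [0.0, 1.0, 6.8]
grip_width: 0.0437
grip_force: 25.0
```

```bash
python3 -W ignore - <<'E'
from h import *
st()
s,S=cloud("side",3)
print(coup([S],*CP["red"]))
E
```

```text
t 13.2 pos [ 395.2 -348.4  187.8] yaw -2.87 q [ 9.997e-01 -2.500e-02  2.000e-04  2.000e-04] F [0.  1.  6.8] M [0.27 0.01 0.09] grip [43.7 25. ] J [-0.93  0.75  1.82  0.    0.56  0.69]
[ 395.  -333.  -105.2   14.6  -96.4    0.     nan]
```

Emit:
{"api": "step_arm", "payload": {
  "rows": [
    [0, 0, 0.02, 0, 0, 0],
    [0, 0, 0.04, 0, 0, 0],
    [0, 0, 0.04, 0, 0, 0],
    [0.0118, 0.0567, 0, 0, 0, 0],
    [0.0118, 0.0567, 0, 0, 0, 0],
    [0.0118, 0.0567, 0, 0, 0, 0],
    [0.0118, 0.0567, 0, 0, 0, 0],
    [0.0118, 0.0567, 0, 0, 0, 0],
    [0.0118, 0.0567, 0, 0, 0, 0],
    [0.0118, 0.0567, 0, 0, 0, 0],
    [0, 0, 0, 0, 0, 0],
    [0, 0, 0, 0, 0, 0]
  ]
}}

```text
time: 14.85
position: [0.4773, 0.0486, 0.2868]
tool_rot: [1.0, -0.024, -0.001, 0.0]
ft_force: [0.8, -0.7, -3.1]
grip_width: 0.044
grip_force: 25.0
```

```bash
python3 -W ignore - <<'E'
from h import *
st()
s,S=cloud("side",3)
print(coup([S],.478,.0488,.100))
c=s["pixels"][140:290,230:380]; cv2.imwrite("pics/s2.png",cv2.resize(c,None,fx=3,fy=3))
E
```

```text
t 14.85 pos [477.3  48.6 286.8] yaw -2.8 q [ 9.997e-01 -2.440e-02 -6.000e-04  2.000e-04] F [ 0.8 -0.7 -3.1] M [ 0.01  0.02 -0.05] grip [44. 25.] J [-0.13  0.53  1.9  -0.    0.71  1.49]
[ 474.8   40.9 -116.    12.2  -96.7  205.     1.8]
```

View pics/s2.png

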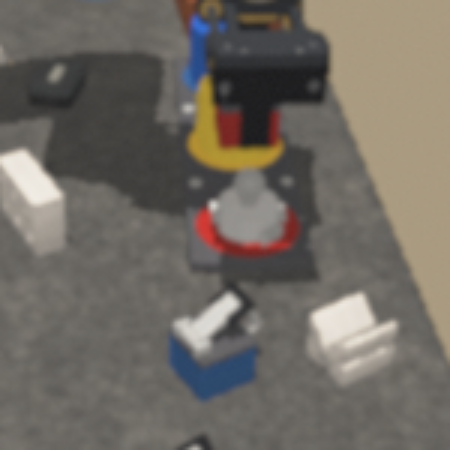

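Emit:
{"api": "step_arm", "payload": {
  "rows": [
    [0.0005, 0.0002, -0.03, 0, 0, 0],
    [0, 0, -0.008, 0, 0, 0],
    [0, 0, -0.005, 0, 0, 0],
    [0, 0, -0.003, 0, 0, 0],
    [0, 0, 0, 0, 0, 0]
  ]
}}

```text
time: 15.62
position: [0.4785, 0.0486, 0.2416]
tool_rot: [1.0, -0.025, 0.001, 0.0]
ft_force: [1.0, 0.2, -2.9]
grip_width: 0.0437
grip_force: 25.0
```

Emit:
{"api": "step_arm", "payload": {
  "rows": [
    [0, 0, -0.004, 0, 0, 0],
    [0, 0, -0.004, 0, 0, 0],
    [0, 0, 0, 0, 0, 0]
  ]
}}

```text
time: 16.0
position: [0.4789, 0.0488, 0.2331]
tool_rot: [1.0, -0.025, 0.001, 0.0]
ft_force: [3.5, 1.8, -5.0]
grip_width: 0.044
grip_force: 25.0
```

Emit:
{"api": "step_arm", "payload": {
  "rows": [
    [0, 0, -0.004, 0, 0, 0],
    [0, 0, -0.004, 0, 0, 0],
    [0, 0, -0.003, 0, 0, 0],
    [0, 0, 0, 0, 0, 0]
  ]
}}

```text
time: 16.5
position: [0.4788, 0.0487, 0.2219]
tool_rot: [1.0, -0.025, 0.001, 0.0]
ft_force: [4.4, 1.8, -5.7]
grip_width: 0.0435
grip_force: 25.0
```

```bash
python3 -W ignore -c "
from h import *
st()"
```

```text
t 16.5 pos [478.8  48.7 221.9] yaw -2.89 q [ 9.997e-01 -2.520e-02  9.000e-04  0.000e+00] F [ 4.4  1.8 -5.7] M [ 0.38 -0.82  0.02] grip [43.5 25. ] J [-0.13  0.66  1.93  0.    0.55  1.49]
```

Emit:
{"api": "step_arm", "payload": {
  "rows": [
    [0.0005, 0, -0.001, 0, 0, 0],
    [0, 0, -0.0008, 0, 0, 0],
    [0, 0, 0, 0, 0, 0]
  ]
}}

```text
time: 16.88
position: [0.4789, 0.0487, 0.2218]
tool_rot: [1.0, -0.025, 0.001, 0.0]
ft_force: [1.2, 1.6, 11.6]
grip_width: 0.0437
grip_force: 25.0
```

```bash
python3 -W ignore -c "
from h import *
st()"
```

```text
t 16.88 pos [478.9  48.7 221.8] yaw -2.87 q [ 9.997e-01 -2.510e-02  9.000e-04  1.000e-04] F [ 1.2  1.6 11.6] M [ 0.31 -0.25 -0.06] grip [43.7 25. ] J [-0.13  0.66  1.93  0.    0.55  1.49]
```

Emit:
{"api": "step_arm", "payload": {
  "rows": [
    [0, 0, 0, 0, 0, 0],
    [0, 0, 0, 0, 0, 0],
    [0, 0, 0.01, 0, 0, 0],
    [0, 0, 0.03, 0, 0, 0],
    [0, 0, 0.045, 0, 0, 0],
    [0, 0, 0, 0, 0, 0]
  ],
  "jaw": 0.058
}}

```text
time: 17.62
position: [0.4794, 0.0487, 0.3084]
tool_rot: [1.0, -0.025, 0.003, 0.0]
ft_force: [-0.1, -0.0, -0.1]
grip_width: 0.0581
grip_force: 0.0
```

Emit:
{"api": "step_arm", "payload": {
  "rows": [
    [0.018, -0.001, 0, 0, 0, 0],
    [0, 0, 0, 0, 0, 0],
    [0, 0, 0, 0, 0, 0],
    [0, 0, 0, 0, 0, 0]
  ],
  "jaw": 0.0
}}

```text
time: 18.12
position: [0.4958, 0.0478, 0.3049]
tool_rot: [1.0, -0.025, -0.001, -0.0]
ft_force: [-0.1, 0.0, -0.1]
grip_width: 0.0259
grip_force: 0.0
```

```bash
python3 -W ignore - <<'E'
from h import *
st()
s,S=cloud("side",3)
print(coup([S],.4785,.0487,.034),rect(near(S,.4785,.0487,.05),.08,.115))
E
```

```text
t 18.12 pos [495.8  47.8 304.9] yaw -2.87 q [ 9.997e-01 -2.500e-02 -1.200e-03 -1.000e-04] F [-0.1  0.  -0.1] M [ 0.08  0.02 -0.02] grip [25.9  0. ] J [-0.13  0.52  1.84 -0.    0.79  1.49]
[477.7  47.9 -92.4  24.  -60.1 194.    0.7] (147, 481.3, 46.5, 30.0, 52.0, 87.5, 'z', array([80.4, 89.6, 98.8]))
```

Emit:
{"api": "step_arm", "payload": {
  "rows": [
    [0, 0, 0, 0, 0, 0],
    [0, 0, 0, 0, 0, 0],
    [0, 0, 0, 0, 0, 0],
    [0, 0, -0.012, 0, 0, 0],
    [0, 0, -0.01, 0, 0, 0],
    [0, 0, -0.01, 0, 0, 0],
    [0, 0, -0.008, 0, 0, 0],
    [0, 0, -0.005, 0, 0, 0],
    [0, 0, 0, 0, 0, 0]
  ]
}}

```text
time: 19.4
position: [0.4958, 0.0478, 0.2597]
tool_rot: [1.0, -0.025, -0.002, -0.0]
ft_force: [-0.5, -0.3, 0.4]
grip_width: 0.0004
grip_force: 0.0
```

Emit:
{"api": "step_arm", "payload": {
  "rows": [
    [0, 0, -0.002, 0, 0, 0],
    [0, 0, 0, 0, 0, 0]
  ]
}}

```text
time: 19.65
position: [0.4957, 0.0479, 0.2584]
tool_rot: [1.0, -0.025, -0.001, -0.0]
ft_force: [-0.9, -0.4, 2.9]
grip_width: 0.0006
grip_force: 1.7
```

Emit:
{"api": "step_arm", "payload": {
  "rows": [
    [0, 0, -0.001, 0, 0, 0],
    [0, 0, -0.001, 0, 0, 0],
    [0, 0, 0, 0, 0, 0]
  ]
}}

```text
time: 20.02
position: [0.496, 0.0479, 0.2581]
tool_rot: [1.0, -0.025, -0.0, 0.0]
ft_force: [-3.2, 0.4, 16.6]
grip_width: 0.0008
grip_force: 8.5
```

```bash
python3 -W ignore - <<'E'
from h import *
st()
s=camera("side")
c=s["pixels"][130:260,240:380]; cv2.imwrite("pics/s3.png",cv2.resize(c,None,fx=3.5,fy=3.5))
E
```

```text
t 20.02 pos [496.   47.9 258.1] yaw -2.85 q [ 9.997e-01 -2.490e-02 -4.000e-04  0.000e+00] F [-3.2  0.4 16.6] M [ 0.07  0.72 -0.  ] grip [0.8 8.5] J [-0.13  0.6   1.87 -0.    0.67  1.49]
```

View pics/s3.png

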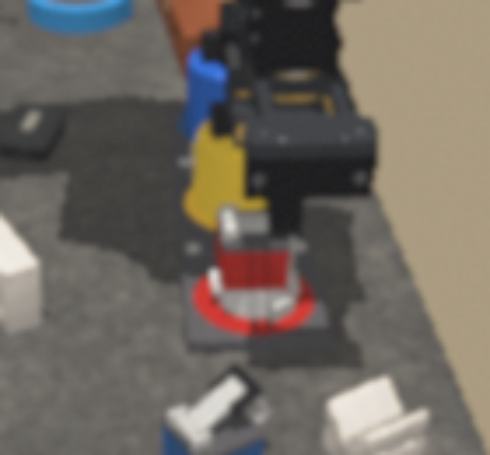

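Red coupler at crop (255,260) sits on its ball with the latch flat, and there is a hard stop at exactly 76 mm. Next, the yellow cap.

Emit:
{"api": "step_arm", "payload": {
  "rows": [
    [0, 0, 0.02, 0, 0, 0],
    [0, 0, 0.04, 0, 0, 0],
    [-0.0034, 0.0402, 0, 0, 0, 3.2],
    [-0.0034, 0.0402, 0, 0, 0, 3.2],
    [-0.0034, 0.0402, 0, 0, 0, 3.2],
    [0, 0, 0, 0, 0, 0],
    [0, 0, 0, 0, 0, 0]
  ],
  "jaw": 0.045
}}

```text
time: 20.95
position: [0.486, 0.1681, 0.3161]
tool_rot: [0.998, 0.059, -0.001, 0.0]
ft_force: [-0.5, -0.5, 0.4]
grip_width: 0.0448
grip_force: 0.0
```

```bash
python3 -W ignore - <<'E'
from h import *
st()
s,S=cloud("side",3)
P=near(S,.4785,.0487,.05); print(coup([S],.4785,.0487,.034),rect(P,.066,.115))
for n in("yellow","blue"): print(n,coup([S],*CP[n]))
E
```

```text
t 20.95 pos [486.  168.1 316.1] yaw 6.74 q [ 9.983e-01  5.880e-02 -7.000e-04  2.000e-04] F [-0.5 -0.5  0.4] M [ 0.04  0.05 -0.03] grip [44.8  0. ] J [ 0.12  0.51  1.79 -0.    0.84  1.57]
[477.8  48.   87.6  33.5  71.2 199.    0.6] (285, 480.3, 45.4, 42.7, 51.8, 86.1, 'z', array([68.4, 76.4, 80.9]))
yellow [ 391.9 -234.4   11.1   10.1   -0.4  301.     0.5]
blue [ 4.316e+02 -1.029e+02  2.510e+01  9.900e+00  1.480e+01  2.720e+02
  4.000e-01]
```

Emit:
{"api": "step_arm", "payload": {
  "rows": [
    [0, 0.0003, -0.03, 0, 0, 0],
    [0, 0, -0.028, 0, 0, 0],
    [0, 0, 0, 0, 0, 0],
    [0, 0, 0, 0, 0, 0]
  ]
}}

```text
time: 21.6
position: [0.487, 0.1681, 0.259]
tool_rot: [0.998, 0.058, 0.0, -0.0]
ft_force: [0.4, 0.2, 0.4]
grip_width: 0.0453
grip_force: 0.0
```

Emit:
{"api": "step_arm", "payload": {
  "rows": [
    [0, 0, 0, 0, 0, 0],
    [0, 0, 0, 0, 0, 0],
    [0, 0, 0, 0, 0, 0],
    [0, 0, 0, 0, 0, 0],
    [0, 0, 0, 0, 0, 0],
    [0, 0, 0, 0, 0, 0]
  ],
  "jaw": 0.0,
  "squeeze": 15
}}

```text
time: 22.35
position: [0.4864, 0.1687, 0.2586]
tool_rot: [0.998, 0.059, 0.0, -0.0]
ft_force: [0.4, 0.2, 1.7]
grip_width: 0.0138
grip_force: 15.0
```

Emit:
{"api": "step_arm", "payload": {
  "rows": [
    [0, 0, 0, 0, 0, 10],
    [0, 0, 0, 0, 0, 10],
    [0, 0, 0, 0, 0, 10],
    [0, 0, 0, 0, 0, 10],
    [0, 0, 0, 0, 0, 10],
    [0, 0, 0, 0, 0, 10],
    [0, 0, 0, 0, 0, 10],
    [0, 0, 0, 0, 0, 10],
    [0, 0, 0, 0, 0, 4],
    [0, 0, 0, 0, 0, 0]
  ]
}}

```text
time: 23.6
position: [0.4871, 0.1686, 0.2586]
tool_rot: [0.703, 0.711, 0.001, 0.001]
ft_force: [0.9, -0.5, 0.4]
grip_width: 0.0139
grip_force: 15.0
```

Emit:
{"api": "step_arm", "payload": {
  "rows": [
    [0, 0, 0.02, 0, 0, 0],
    [0, 0, 0.03, 0, 0, 0],
    [0, 0, 0.03, 0, 0, 0],
    [0, 0, 0.025, 0, 0, 0],
    [0, 0, 0, 0, 0, 0],
    [0, 0, 0, 0, 0, 0]
  ]
}}

```text
time: 24.35
position: [0.4859, 0.1685, 0.3624]
tool_rot: [0.703, 0.711, -0.001, -0.001]
ft_force: [0.2, -0.4, -1.1]
grip_width: 0.014
grip_force: 15.0
```

```bash
python3 -W ignore - <<'E'
from h import *
st()
s,S=cloud("side",1)
c=s["pixels"][100:240,230:370]; cv2.imwrite("pics/s4.png",cv2.resize(c,None,fx=3,fy=3))
E
```

```text
t 24.35 pos [485.9 168.5 362.4] yaw 90.7 q [ 7.027e-01  7.114e-01 -1.000e-03 -7.000e-04] F [ 0.2 -0.4 -1.1] M [-0.03 -0.06  0.02] grip [14. 15.] J [ 0.12  0.44  1.75 -0.    0.95  0.1 ]
```

View pics/s4.png

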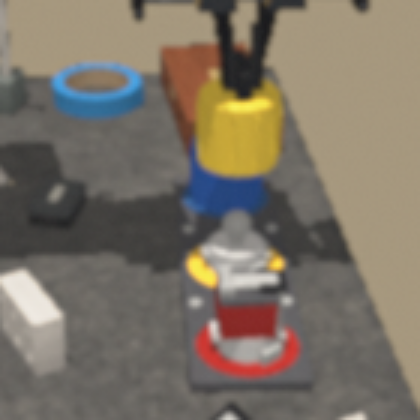

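Yellow cap lifted to crop (240,125), clear of its ball. Red coupler at (250,300) has its lever flat.

Emit:
{"api": "step_arm", "payload": {
  "rows": [
    [0.0026, -0.0562, 0, 0, 0, 0],
    [0.0026, -0.0562, 0, 0, 0, 0],
    [0.0026, -0.0562, 0, 0, 0, 0],
    [0.0026, -0.0562, 0, 0, 0, 0],
    [0.0026, -0.0562, 0, 0, 0, 0],
    [0.0026, -0.0562, 0, 0, 0, 0],
    [0.0026, -0.0562, 0, 0, 0, 0],
    [0.0026, -0.0562, 0, 0, 0, 0],
    [0.0026, -0.0562, 0, 0, 0, 0],
    [0, 0, 0, 0, 0, 0],
    [0, 0, 0, 0, 0, 0]
  ]
}}

```text
time: 25.78
position: [0.5092, -0.3368, 0.3616]
tool_rot: [0.703, 0.711, 0.0, -0.002]
ft_force: [1.1, -0.2, -0.8]
grip_width: 0.0137
grip_force: 15.0
```

Emit:
{"api": "step_arm", "payload": {
  "rows": [
    [0, 0, -0.035, 0, 0, 0],
    [0, 0, -0.035, 0, 0, 0],
    [0, 0, -0.025, 0, 0, 0],
    [0, 0, -0.008, 0, 0, 0],
    [0, 0, -0.004, 0, 0, 0],
    [0, 0, -0.003, 0, 0, 0],
    [0, 0, 0, 0, 0, 0]
  ]
}}

```text
time: 26.65
position: [0.5101, -0.3372, 0.2542]
tool_rot: [0.703, 0.712, 0.0, 0.001]
ft_force: [0.2, -0.0, -1.7]
grip_width: 0.0139
grip_force: 15.0
```

Emit:
{"api": "step_arm", "payload": {
  "rows": [
    [0, 0, -0.0012, 0, 0, 0],
    [0, 0, 0, 0, 0, 0]
  ]
}}

```text
time: 26.9
position: [0.5099, -0.3373, 0.2526]
tool_rot: [0.703, 0.712, 0.0, 0.0]
ft_force: [-0.1, -0.5, -0.1]
grip_width: 0.0135
grip_force: 15.0
```

Emit:
{"api": "step_arm", "payload": {
  "rows": [
    [0, 0, -0.0015, 0, 0, 0],
    [0, 0, 0, 0, 0, 0]
  ]
}}

```text
time: 27.15
position: [0.51, -0.3374, 0.2515]
tool_rot: [0.703, 0.712, -0.0, 0.0]
ft_force: [-0.8, 2.0, 4.2]
grip_width: 0.0139
grip_force: 15.0
```

Emit:
{"api": "step_arm", "payload": {
  "rows": [
    [0, 0, 0, 0, 0, 0],
    [0, 0, 0, 0, 0, 0],
    [0, 0, 0.03, 0, 0, 0],
    [0, 0, 0.03, 0, 0, 0],
    [0, 0, 0.01, 0, 0, 0]
  ],
  "jaw": 0.035
}}

```text
time: 27.78
position: [0.5103, -0.3375, 0.3223]
tool_rot: [0.703, 0.712, 0.0, 0.002]
ft_force: [-0.5, 0.3, -0.1]
grip_width: 0.0351
grip_force: 0.0
```

Emit:
{"api": "step_arm", "payload": {
  "rows": [
    [-0.0148, 0.0129, 0, 0, 0, -9.96],
    [-0.0148, 0.0129, 0, 0, 0, -9.96],
    [-0.0148, 0.0129, 0, 0, 0, -9.96],
    [-0.0148, 0.0129, 0, 0, 0, -9.96],
    [-0.0148, 0.0129, 0, 0, 0, -9.96],
    [-0.0148, 0.0129, 0, 0, 0, -9.96],
    [-0.0148, 0.0129, 0, 0, 0, -9.96],
    [-0.0148, 0.0129, 0, 0, 0, -9.96],
    [0, 0, 0, 0, 0, 0],
    [0, 0, 0, 0, 0, 0]
  ],
  "jaw": 0.062
}}

```text
time: 29.02
position: [0.3921, -0.2346, 0.3206]
tool_rot: [0.995, 0.097, 0.0, 0.0]
ft_force: [0.1, 0.3, -0.2]
grip_width: 0.0623
grip_force: 0.0
```

```bash
python3 -W ignore - <<'E'
from h import *
st()
s,S=cloud("side",3); t,T=cloud("top",3)
for n in("yellow","blue"): print(n,coup([S],*CP[n]))
print("cap", rect(near(S,.51,-.337,.05),.086,.1),rect(near(S,.507,-.423,.05),.086,.1))
P=near(T,.486,.1685,.03)
print([rect(P,a,b) for a,b in((.045,.075),(.028,.040))])
E
```

```text
t 29.02 pos [ 392.1 -234.6  320.6] yaw 11.18 q [9.952e-01 9.740e-02 4.000e-04 5.000e-04] F [ 0.1  0.3 -0.2] M [ 0.02 -0.02 -0.01] grip [62.3  0. ] J [-0.78  0.44  1.93  0.    0.77  0.59]
yellow [ 391.8 -234.4  -79.1   17.1  -67.4  300.     0.5]
blue [ 4.302e+02 -1.037e+02        nan        nan        nan  5.400e+01
  3.000e-01]
cap (285, 510.0, -339.0, 13.9, 47.4, 0.7, 'z', array([87.3, 92.1, 93.3])) (399, 506.8, -423.0, 48.5, 14.3, 85.4, 'z', array([88. , 92. , 93.2]))
[(59, 485.6, 168.1, 22.3, 22.7, 52.4, 'z', array([53.8, 61. , 66.6])), (172, 483.9, 167.7, 51.6, 47.8, 35.2, 'z', array([28.9, 34. , 37.7]))]
```

Aligned. Descend and grip.

Emit:
{"api": "step_arm", "payload": {
  "rows": [
    [0, 0, -0.03, 0, 0, 0],
    [0, 0, -0.03, 0, 0, 0],
    [0, 0, -0.03, 0, 0, 0],
    [0, 0, -0.03, 0, 0, 0],
    [0, 0, -0.0128, 0, 0, 0],
    [0, 0, 0, 0, 0, 0],
    [0, 0, 0, 0, 0, 0]
  ]
}}

```text
time: 30.2
position: [0.3918, -0.2342, 0.1887]
tool_rot: [0.995, 0.096, 0.0, 0.001]
ft_force: [-0.0, 0.5, -0.1]
grip_width: 0.062
grip_force: 0.0
```

Emit:
{"api": "step_arm", "payload": {
  "rows": [
    [0, 0, 0, 0, 0, 0],
    [0, 0, 0, 0, 0, 0],
    [0, 0, 0, 0, 0, 0],
    [0, 0, 0, 0, 0, 0],
    [0, 0, 0, 0, 0, 0]
  ],
  "jaw": 0.0,
  "squeeze": 25
}}

```text
time: 30.82
position: [0.3915, -0.234, 0.1885]
tool_rot: [0.995, 0.096, 0.0, 0.0]
ft_force: [-0.2, 0.7, 6.4]
grip_width: 0.0439
grip_force: 25.0
```

```bash
python3 -W ignore -c "
from h import *
st()"
```

```text
t 30.82 pos [ 391.5 -234.   188.5] yaw 11.05 q [9.954e-01 9.630e-02 2.000e-04 2.000e-04] F [-0.2  0.7  6.4] M [0.2  0.07 0.04] grip [43.9 25. ] J [-0.78  0.72  2.    0.    0.42  0.59]
```

Emit:
{"api": "step_arm", "payload": {
  "rows": [
    [0, 0, 0.02, 0, 0, 0],
    [0, 0, 0.045, 0, 0, 0],
    [0, 0, 0.045, 0, 0, 0],
    [0.0135, 0.0575, 0, 0, 0, 0],
    [0.0135, 0.0575, 0, 0, 0, 0],
    [0.0135, 0.0575, 0, 0, 0, 0],
    [0.0135, 0.0575, 0, 0, 0, 0],
    [0.0135, 0.0575, 0, 0, 0, 0],
    [0.0135, 0.0575, 0, 0, 0, 0],
    [0.0135, 0.0575, 0, 0, 0, 0],
    [0, 0, 0, 0, 0, 0],
    [0, 0, 0, 0, 0, 0]
  ]
}}

```text
time: 32.33
position: [0.4851, 0.1686, 0.2973]
tool_rot: [0.995, 0.097, -0.001, 0.0]
ft_force: [-0.9, -0.4, -4.3]
grip_width: 0.044
grip_force: 25.0
```

Emit:
{"api": "step_arm", "payload": {
  "rows": [
    [0, 0, -0.02, 0, 0, 0],
    [0, 0, -0.01, 0, 0, 0],
    [0, 0, 0, 0, 0, 0],
    [0, 0, 0, 0, 0, 0]
  ]
}}

```text
time: 32.83
position: [0.4862, 0.1679, 0.2682]
tool_rot: [0.995, 0.096, 0.0, 0.0]
ft_force: [0.1, 1.2, -2.9]
grip_width: 0.0436
grip_force: 25.0
```

```bash
python3 -W ignore -c "
from h import *
st()"
```

```text
t 32.83 pos [486.2 167.9 268.2] yaw 10.99 q [9.954e-01 9.570e-02 2.000e-04 0.000e+00] F [ 0.1  1.2 -2.9] M [ 0.02  0.05 -0.02] grip [43.6 25. ] J [ 0.12  0.6   1.83 -0.    0.72  1.49]
```

Emit:
{"api": "step_arm", "payload": {
  "rows": [
    [0, 0.0005, -0.012, 0, 0, 0],
    [0, 0, -0.006, 0, 0, 0],
    [0, 0, -0.006, 0, 0, 0],
    [0, 0, 0, 0, 0, 0]
  ]
}}

```text
time: 33.33
position: [0.4858, 0.1691, 0.2433]
tool_rot: [0.995, 0.096, -0.001, 0.0]
ft_force: [-0.2, 0.6, -1.4]
grip_width: 0.0438
grip_force: 25.0
```

Emit:
{"api": "step_arm", "payload": {
  "rows": [
    [0, 0, -0.004, 0, 0, 0],
    [0, 0, -0.004, 0, 0, 0],
    [0, 0, 0, 0, 0, 0]
  ]
}}

```text
time: 33.7
position: [0.4859, 0.169, 0.2357]
tool_rot: [0.995, 0.096, -0.0, 0.0]
ft_force: [-0.1, -0.5, -2.8]
grip_width: 0.0436
grip_force: 25.0
```

Emit:
{"api": "step_arm", "payload": {
  "rows": [
    [0, 0, -0.003, 0, 0, 0],
    [0, 0, -0.003, 0, 0, 0],
    [0, 0, 0, 0, 0, 0]
  ]
}}

```text
time: 34.08
position: [0.4859, 0.169, 0.2297]
tool_rot: [0.995, 0.096, -0.0, 0.0]
ft_force: [0.3, -0.2, -3.2]
grip_width: 0.0439
grip_force: 25.0
```

Emit:
{"api": "step_arm", "payload": {
  "rows": [
    [0, 0, -0.004, 0, 0, 0],
    [0, 0, -0.003, 0, 0, 0],
    [0, 0, -0.001, 0, 0, 0],
    [0, 0, 0, 0, 0, 0]
  ]
}}

```text
time: 34.58
position: [0.4859, 0.169, 0.2225]
tool_rot: [0.995, 0.096, 0.0, 0.0]
ft_force: [-1.5, -0.7, 4.4]
grip_width: 0.044
grip_force: 25.0
```

Emit:
{"api": "step_arm", "payload": {
  "rows": [
    [0, 0, -0.001, 0, 0, 0],
    [0, 0, 0, 0, 0, 0]
  ]
}}

```text
time: 34.83
position: [0.4858, 0.169, 0.2225]
tool_rot: [0.995, 0.096, 0.0, 0.0]
ft_force: [-3.3, -0.9, 11.9]
grip_width: 0.0437
grip_force: 25.0
```

Emit:
{"api": "step_arm", "payload": {
  "rows": [
    [0, 0, 0, 0, 0, 0],
    [0, 0, 0, 0, 0, 0],
    [0, 0, 0.01, 0, 0, 0],
    [0, 0, 0.03, 0, 0, 0],
    [0, 0, 0.045, 0, 0, 0],
    [0, 0, 0, 0, 0, 0]
  ],
  "jaw": 0.058
}}

```text
time: 35.58
position: [0.4872, 0.1692, 0.3093]
tool_rot: [0.995, 0.096, 0.004, -0.0]
ft_force: [-0.4, -0.7, 0.2]
grip_width: 0.058
grip_force: 0.0
```

Emit:
{"api": "step_arm", "payload": {
  "rows": [
    [0.018, 0.0034, 0, 0, 0, 0],
    [0, 0, 0, 0, 0, 0],
    [0, 0, 0, 0, 0, 0],
    [0, 0, 0, 0, 0, 0],
    [0, 0, 0, 0, 0, 0],
    [0, 0, 0, 0, 0, 0],
    [0, 0, 0, 0, 0, 0]
  ],
  "jaw": 0.0
}}

```text
time: 36.45
position: [0.5039, 0.1724, 0.306]
tool_rot: [0.995, 0.096, -0.0, -0.0]
ft_force: [0.2, 0.2, 0.9]
grip_width: 0.0018
grip_force: 0.0
```

```bash
python3 -W ignore - <<'E'
from h import *
st()
s,S=cloud("side",3)
print(coup([S],.4862,.1688,.034))
for n in("blue",): print(n,coup([S],*CP[n]))
c=s["pixels"][120:250,240:380]; cv2.imwrite("pics/s5.png",cv2.resize(c,None,fx=3.5,fy=3.5))
E
```

```text
t 36.45 pos [503.9 172.4 306. ] yaw 11.05 q [ 0.9954  0.0963 -0.     -0.    ] F [0.2 0.2 0.9] M [ 0.02  0.02 -0.02] grip [1.8 0. ] J [0.12 0.55 1.76 0.   0.84 1.5 ]
[485.7 168.2 -78.2  17.2 -55.4 186.    0.6]
blue [ 4.317e+02 -1.029e+02  2.490e+01  9.900e+00  1.500e+01  2.610e+02
  4.000e-01]
```

View pics/s5.png

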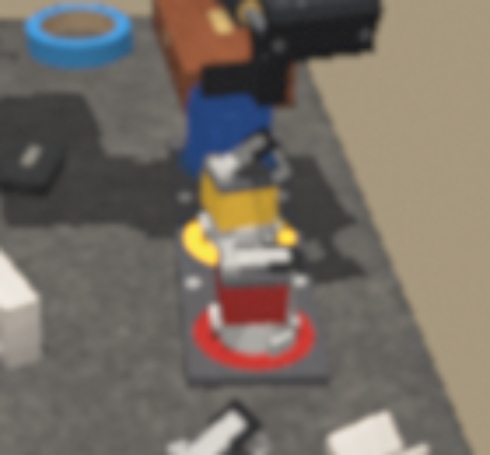

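The yellow coupler is seated at crop (240,205) with its lever still up. Now the press.

Emit:
{"api": "step_arm", "payload": {
  "rows": [
    [0, 0, -0.012, 0, 0, 0],
    [0, 0, -0.01, 0, 0, 0],
    [0, 0, -0.01, 0, 0, 0],
    [0, 0, -0.008, 0, 0, 0],
    [0, 0, -0.006, 0, 0, 0],
    [0, 0, 0, 0, 0, 0]
  ]
}}

```text
time: 37.35
position: [0.503, 0.1723, 0.259]
tool_rot: [0.995, 0.096, -0.002, 0.0]
ft_force: [-0.5, -0.4, -0.1]
grip_width: 0.0003
grip_force: 0.0
```

Emit:
{"api": "step_arm", "payload": {
  "rows": [
    [0, 0, -0.002, 0, 0, 0],
    [0, 0, -0.001, 0, 0, 0],
    [0, 0, 0, 0, 0, 0]
  ]
}}

```text
time: 37.72
position: [0.5031, 0.1723, 0.2583]
tool_rot: [0.995, 0.096, -0.001, 0.0]
ft_force: [-2.2, -0.4, 12.7]
grip_width: 0.0006
grip_force: 6.1
```

Emit:
{"api": "step_arm", "payload": {
  "rows": [
    [0, 0, -0.0005, 0, 0, 0],
    [0, 0, 0, 0, 0, 0]
  ]
}}

```text
time: 37.98
position: [0.5032, 0.1724, 0.2582]
tool_rot: [0.995, 0.096, -0.001, 0.0]
ft_force: [-2.1, 0.0, 15.2]
grip_width: 0.0003
grip_force: 7.6
```

Emit:
{"api": "step_arm", "payload": {
  "rows": [
    [0, 0, 0.02, 0, 0, 0],
    [0, 0, 0.04, 0, 0, 0],
    [-0.0033, 0.0386, 0, 0, 0, -1.5],
    [-0.0033, 0.0386, 0, 0, 0, -1.5],
    [-0.0033, 0.0386, 0, 0, 0, -1.5],
    [0, 0, 0, 0, 0, 0],
    [0, 0, 0, 0, 0, 0]
  ],
  "jaw": 0.045
}}

```text
time: 38.85
position: [0.4934, 0.2878, 0.316]
tool_rot: [0.998, 0.058, -0.001, 0.001]
ft_force: [0.6, -0.3, 0.1]
grip_width: 0.0446
grip_force: 0.0
```

```bash
python3 -W ignore - <<'E'
from h import *
st()
s,S=cloud("side",3)
P=near(S,.4862,.1688,.05); print(coup([S],.4862,.1688,.034),rect(P,.066,.115))
P=near(S,.4785,.0487,.05); print(rect(P,.066,.115))
E
```

```text
t 38.85 pos [493.4 287.8 316. ] yaw 6.59 q [ 9.983e-01  5.750e-02 -1.100e-03  5.000e-04] F [ 0.6 -0.3  0.1] M [ 0.01 -0.03  0.02] grip [44.6  0. ] J [ 0.33  0.57  1.65 -0.    0.92  1.79]
[485.3 167.9 101.3  36.9  80.2 187.    0.5] (229, 488.7, 167.8, 51.5, 44.9, 11.5, 'z', array([67.1, 76. , 80.5]))
(287, 480.3, 45.6, 42.8, 51.8, 87.0, 'z', array([68.2, 76.5, 80.8]))
```

Both latches read flat (max about 80 mm, the same for both). Now the blue cap.

Emit:
{"api": "step_arm", "payload": {
  "rows": [
    [0, 0.0003, -0.03, 0, 0, 0],
    [0, 0, -0.028, 0, 0, 0],
    [0, 0, 0, 0, 0, 0],
    [0, 0, 0, 0, 0, 0]
  ]
}}

```text
time: 39.5
position: [0.4946, 0.2881, 0.2591]
tool_rot: [0.998, 0.057, 0.0, -0.0]
ft_force: [-1.1, 0.1, 0.1]
grip_width: 0.0448
grip_force: 0.0
```

Emit:
{"api": "step_arm", "payload": {
  "rows": [
    [0, 0, 0, 0, 0, 0],
    [0, 0, 0, 0, 0, 0],
    [0, 0, 0, 0, 0, 0],
    [0, 0, 0, 0, 0, 0],
    [0, 0, 0, 0, 0, 0],
    [0, 0, 0, 0, 0, 0]
  ],
  "jaw": 0.0,
  "squeeze": 15
}}

```text
time: 40.25
position: [0.4941, 0.2886, 0.2586]
tool_rot: [0.998, 0.057, 0.0, -0.0]
ft_force: [-0.0, 0.2, 0.7]
grip_width: 0.014
grip_force: 15.0
```

Emit:
{"api": "step_arm", "payload": {
  "rows": [
    [0, 0, 0, 0, 0, 10],
    [0, 0, 0, 0, 0, 10],
    [0, 0, 0, 0, 0, 10],
    [0, 0, 0, 0, 0, 10],
    [0, 0, 0, 0, 0, 10],
    [0, 0, 0, 0, 0, 10],
    [0, 0, 0, 0, 0, 10],
    [0, 0, 0, 0, 0, 10],
    [0, 0, 0, 0, 0, 4],
    [0, 0, 0, 0, 0, 0]
  ]
}}

```text
time: 41.5
position: [0.4946, 0.2885, 0.2586]
tool_rot: [0.704, 0.71, 0.001, 0.0]
ft_force: [1.8, 0.2, 1.5]
grip_width: 0.0139
grip_force: 15.0
```

Emit:
{"api": "step_arm", "payload": {
  "rows": [
    [0, 0, 0.02, 0, 0, 0],
    [0, 0, 0.03, 0, 0, 0],
    [0, 0, 0.03, 0, 0, 0],
    [0, 0, 0.025, 0, 0, 0],
    [0, 0, 0, 0, 0, 0],
    [0, 0, 0, 0, 0, 0]
  ]
}}

```text
time: 42.25
position: [0.4935, 0.2883, 0.3622]
tool_rot: [0.704, 0.71, -0.001, -0.001]
ft_force: [0.4, 0.1, -1.4]
grip_width: 0.0139
grip_force: 15.0
```

```bash
python3 -W ignore - <<'E'
from h import *
st()
s,S=cloud("side",1)
c=s["pixels"][90:230,230:370]; cv2.imwrite("pics/s6.png",cv2.resize(c,None,fx=3,fy=3))
E
```

```text
t 42.25 pos [493.5 288.3 362.2] yaw 90.53 q [ 7.038e-01  7.104e-01 -1.200e-03 -5.000e-04] F [ 0.4  0.1 -1.4] M [-0.01 -0.13  0.02] grip [13.9 15. ] J [ 0.33  0.51  1.61 -0.    1.02  0.32]
```

View pics/s6.png

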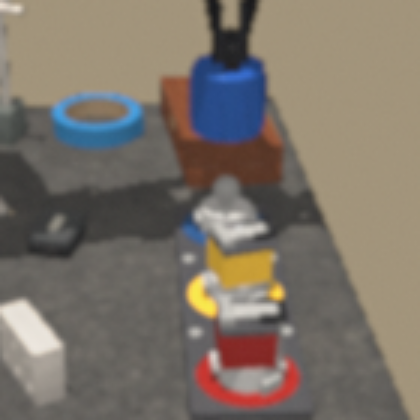

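Blue cap lifted to crop (228,95). Yellow (240,255) and red (247,335) are both latched. On to tray slot A.

Emit:
{"api": "step_arm", "payload": {
  "rows": [
    [0.0017, -0.0541, 0, 0, 0, 0],
    [0.0017, -0.0541, 0, 0, 0, 0],
    [0.0017, -0.0541, 0, 0, 0, 0],
    [0.0017, -0.0541, 0, 0, 0, 0],
    [0.0017, -0.0541, 0, 0, 0, 0],
    [0.0017, -0.0541, 0, 0, 0, 0],
    [0.0017, -0.0541, 0, 0, 0, 0],
    [0.0017, -0.0541, 0, 0, 0, 0],
    [0.0017, -0.0541, 0, 0, 0, 0],
    [0.0017, -0.0541, 0, 0, 0, 0],
    [0, 0, 0, 0, 0, 0],
    [0, 0, 0, 0, 0, 0]
  ]
}}

```text
time: 43.8
position: [0.5104, -0.2522, 0.3619]
tool_rot: [0.704, 0.71, -0.0, -0.002]
ft_force: [-0.6, 1.2, -0.6]
grip_width: 0.0139
grip_force: 15.0
```

Emit:
{"api": "step_arm", "payload": {
  "rows": [
    [0, 0, -0.035, 0, 0, 0],
    [0, 0, -0.035, 0, 0, 0],
    [0, 0, -0.025, 0, 0, 0],
    [0, 0, -0.008, 0, 0, 0],
    [0, 0, -0.004, 0, 0, 0],
    [0, 0, -0.003, 0, 0, 0],
    [0, 0, 0, 0, 0, 0]
  ]
}}

```text
time: 44.68
position: [0.5113, -0.2525, 0.2541]
tool_rot: [0.704, 0.711, 0.0, 0.001]
ft_force: [0.7, 0.2, -0.3]
grip_width: 0.0139
grip_force: 15.0
```

Emit:
{"api": "step_arm", "payload": {
  "rows": [
    [0, 0, -0.0012, 0, 0, 0],
    [0, 0, -0.001, 0, 0, 0],
    [0, 0, 0, 0, 0, 0]
  ]
}}

```text
time: 45.05
position: [0.5112, -0.2526, 0.2517]
tool_rot: [0.704, 0.71, 0.0, 0.0]
ft_force: [0.7, -0.4, 1.1]
grip_width: 0.0141
grip_force: 15.0
```

```bash
python3 -W ignore - <<'E'
from h import *
st()
s,S=cloud("side",3); t,T=cloud("top",3)
print(coup([S],*CP["blue"]),coup([T],*CP["blue"]))
P=near(T,.4935,.288,.03)
print([rect(P,a,b) for a,b in((.045,.075),(.028,.040))])
E
```

```text
t 45.05 pos [ 511.2 -252.6  251.7] yaw 90.54 q [7.037e-01 7.104e-01 1.000e-04 4.000e-04] F [ 0.7 -0.4  1.1] M [ 0.05 -0.08 -0.02] grip [14.1 15. ] J [-0.65  0.67  1.69  0.    0.78 -0.66]
[ 4.314e+02 -1.029e+02  2.510e+01  2.400e+00  5.620e+01  2.110e+02
  3.000e-01] [ 428.9 -105.5  104.1   23.7  124.5   19.     1.6]
[(59, 493.2, 287.1, 20.9, 22.0, 3.1, 'z', array([53.8, 60.9, 66.3])), (167, 492.5, 288.6, 47.8, 49.9, 47.4, 'z', array([29.7, 34.5, 37.1]))]
```

Emit:
{"api": "step_arm", "payload": {
  "rows": [
    [0, 0, -0.0008, 0, 0, 0],
    [0, 0, 0, 0, 0, 0]
  ]
}}

```text
time: 45.6
position: [0.5113, -0.2526, 0.2514]
tool_rot: [0.704, 0.711, 0.0, 0.001]
ft_force: [-1.2, 0.5, 7.5]
grip_width: 0.0139
grip_force: 15.0
```

Emit:
{"api": "step_arm", "payload": {
  "rows": [
    [0, 0, 0, 0, 0, 0],
    [0, 0, 0, 0, 0, 0],
    [0, 0, 0.03, 0, 0, 0],
    [0, 0, 0.03, 0, 0, 0],
    [0, 0, 0.01, 0, 0, 0]
  ],
  "jaw": 0.035
}}

```text
time: 46.22
position: [0.5114, -0.2527, 0.3217]
tool_rot: [0.704, 0.71, 0.0, 0.001]
ft_force: [-0.3, -0.3, -0.2]
grip_width: 0.0351
grip_force: 0.0
```

Emit:
{"api": "step_arm", "payload": {
  "rows": [
    [-0.0114, 0.0214, 0, 0, 0, -9.36],
    [-0.0114, 0.0214, 0, 0, 0, -9.36],
    [-0.0114, 0.0214, 0, 0, 0, -9.36],
    [-0.0114, 0.0214, 0, 0, 0, -9.36],
    [-0.0114, 0.0214, 0, 0, 0, -9.36],
    [-0.0114, 0.0214, 0, 0, 0, -9.36],
    [-0.0114, 0.0214, 0, 0, 0, -9.36],
    [0, 0, 0, 0, 0, 0],
    [0, 0, 0, 0, 0, 0]
  ],
  "jaw": 0.062
}}

```text
time: 47.35
position: [0.432, -0.1033, 0.3203]
tool_rot: [0.976, 0.218, 0.0, 0.0]
ft_force: [-0.4, -0.9, -0.0]
grip_width: 0.0621
grip_force: 0.0
```

```bash
python3 -W ignore - <<'E'
from h import *
st()
s,S=cloud("side",3)
print(coup([S],*CP["blue"]))
for y,x in((-.2526,.511),(-.3375,.51),(-.423,.507)): print("cap", rect(near(S,x,y,.03),.086,.1))
E
```

```text
t 47.35 pos [ 432.  -103.3  320.3] yaw 25.17 q [9.760e-01 2.179e-01 4.000e-04 5.000e-04] F [-0.4 -0.9 -0. ] M [-0.03  0.02 -0.08] grip [62.1  0. ] J [-0.49  0.43  1.96 -0.    0.75  0.64]
[ 4.317e+02 -1.029e+02 -6.510e+01  1.500e+01 -8.580e+01  2.710e+02
  4.000e-01]
cap (208, 511.2, -253.8, 14.1, 47.1, 0.2, 'z', array([87.7, 92.3, 93.4]))
cap (285, 510.0, -338.7, 14.1, 48.0, 1.0, 'z', array([87.4, 92.1, 93.4]))
cap (404, 506.7, -423.5, 47.9, 14.3, 85.9, 'z', array([87.8, 92. , 93.3]))
```

Emit:
{"api": "step_arm", "payload": {
  "rows": [
    [0, 0.0003, -0.03, 0, 0, 0],
    [0, 0, -0.03, 0, 0, 0],
    [0, 0, -0.03, 0, 0, 0],
    [0, 0, -0.03, 0, 0, 0],
    [0, 0, -0.0125, 0, 0, 0],
    [0, 0, 0, 0, 0, 0],
    [0, 0, 0, 0, 0, 0]
  ]
}}

```text
time: 48.38
position: [0.4316, -0.1026, 0.1886]
tool_rot: [0.976, 0.217, 0.001, 0.0]
ft_force: [-0.4, -0.1, -0.4]
grip_width: 0.062
grip_force: 0.0
```

Emit:
{"api": "step_arm", "payload": {
  "rows": [
    [0, 0, 0, 0, 0, 0],
    [0, 0, 0, 0, 0, 0],
    [0, 0, 0, 0, 0, 0],
    [0, 0, 0, 0, 0, 0],
    [0, 0, 0, 0, 0, 0]
  ],
  "jaw": 0.0,
  "squeeze": 25
}}

```text
time: 49.0
position: [0.4313, -0.1024, 0.1885]
tool_rot: [0.976, 0.217, 0.0, 0.0]
ft_force: [-0.6, 1.1, 6.8]
grip_width: 0.0438
grip_force: 25.0
```

```bash
python3 -W ignore -c "
from h import *
st()"
```

```text
t 49.0 pos [ 431.3 -102.4  188.5] yaw 25.03 q [9.762e-01 2.167e-01 4.000e-04 3.000e-04] F [-0.6  1.1  6.8] M [ 0.15  0.   -0.07] grip [43.8 25. ] J [-0.49  0.72  2.04  0.    0.39  0.65]
```

Emit:
{"api": "step_arm", "payload": {
  "rows": [
    [0, 0, 0.02, 0, 0, 0],
    [0, 0, 0.045, 0, 0, 0],
    [0, 0, 0.045, 0, 0, 0],
    [0.0089, 0.0558, 0, 0, 0, 0],
    [0.0089, 0.0558, 0, 0, 0, 0],
    [0.0089, 0.0558, 0, 0, 0, 0],
    [0.0089, 0.0558, 0, 0, 0, 0],
    [0.0089, 0.0558, 0, 0, 0, 0],
    [0.0089, 0.0558, 0, 0, 0, 0],
    [0.0089, 0.0558, 0, 0, 0, 0],
    [0, 0, 0, 0, 0, 0],
    [0, 0, 0, 0, 0, 0]
  ]
}}

```text
time: 50.5
position: [0.4926, 0.2881, 0.297]
tool_rot: [0.976, 0.217, -0.002, 0.0]
ft_force: [0.5, -0.5, -3.1]
grip_width: 0.044
grip_force: 25.0
```

Emit:
{"api": "step_arm", "payload": {
  "rows": [
    [0, 0, -0.02, 0, 0, 0],
    [0, 0, -0.01, 0, 0, 0],
    [0, 0, 0, 0, 0, 0],
    [0, 0, 0, 0, 0, 0]
  ]
}}

```text
time: 51.0
position: [0.4939, 0.2877, 0.2683]
tool_rot: [0.976, 0.216, 0.0, -0.0]
ft_force: [0.9, 0.4, -2.9]
grip_width: 0.044
grip_force: 25.0
```

```bash
python3 -W ignore -c "
from h import *
st()"
```

```text
t 51.0 pos [493.9 287.7 268.3] yaw 24.98 q [ 9.763e-01  2.162e-01  2.000e-04 -0.000e+00] F [ 0.9  0.4 -2.9] M [-0.01  0.02  0.02] grip [44. 25.] J [ 0.33  0.65  1.68 -0.    0.81  1.47]
```

Emit:
{"api": "step_arm", "payload": {
  "rows": [
    [-0.0002, 0.0004, -0.012, 0, 0, 0],
    [0, 0, -0.006, 0, 0, 0],
    [0, 0, -0.006, 0, 0, 0],
    [0, 0, 0, 0, 0, 0]
  ]
}}

```text
time: 51.5
position: [0.4932, 0.2886, 0.2432]
tool_rot: [0.976, 0.217, -0.001, 0.0]
ft_force: [1.1, 1.0, -3.1]
grip_width: 0.0444
grip_force: 25.0
```

Emit:
{"api": "step_arm", "payload": {
  "rows": [
    [0, 0, -0.004, 0, 0, 0],
    [0, 0, -0.004, 0, 0, 0],
    [0, 0, 0, 0, 0, 0]
  ]
}}

```text
time: 51.88
position: [0.4933, 0.2886, 0.2356]
tool_rot: [0.976, 0.217, -0.0, 0.0]
ft_force: [-0.8, -0.0, -2.6]
grip_width: 0.0437
grip_force: 25.0
```

Emit:
{"api": "step_arm", "payload": {
  "rows": [
    [0, 0, -0.003, 0, 0, 0],
    [0, 0, -0.003, 0, 0, 0],
    [0, 0, 0, 0, 0, 0]
  ]
}}

```text
time: 52.25
position: [0.4933, 0.2886, 0.2297]
tool_rot: [0.976, 0.217, -0.0, 0.0]
ft_force: [-0.7, -0.0, -3.0]
grip_width: 0.0437
grip_force: 25.0
```

Emit:
{"api": "step_arm", "payload": {
  "rows": [
    [0, 0, -0.004, 0, 0, 0],
    [0, 0, -0.003, 0, 0, 0],
    [0, 0, -0.001, 0, 0, 0],
    [0, 0, 0, 0, 0, 0]
  ]
}}

```text
time: 52.75
position: [0.4933, 0.2886, 0.2225]
tool_rot: [0.976, 0.217, 0.0, 0.0]
ft_force: [-1.9, 0.1, 3.2]
grip_width: 0.0436
grip_force: 25.0
```

Emit:
{"api": "step_arm", "payload": {
  "rows": [
    [0, 0, -0.001, 0, 0, 0],
    [0, 0, 0, 0, 0, 0]
  ]
}}

```text
time: 53.0
position: [0.4933, 0.2886, 0.2225]
tool_rot: [0.976, 0.217, 0.0, 0.0]
ft_force: [-2.7, -1.4, 10.9]
grip_width: 0.0438
grip_force: 25.0
```

Seated at the expected height. Release, lift, then move +18 mm along yaw 25° (16.5, 7.6).

Emit:
{"api": "step_arm", "payload": {
  "rows": [
    [0, 0, 0, 0, 0, 0],
    [0, 0, 0, 0, 0, 0],
    [0, 0, 0.01, 0, 0, 0],
    [0, 0, 0.03, 0, 0, 0],
    [0, 0, 0.045, 0, 0, 0],
    [0, 0, 0, 0, 0, 0]
  ],
  "jaw": 0.058
}}

```text
time: 53.75
position: [0.4947, 0.2892, 0.3098]
tool_rot: [0.976, 0.217, 0.004, -0.001]
ft_force: [0.6, -0.0, -0.3]
grip_width: 0.058
grip_force: 0.0
```

Emit:
{"api": "step_arm", "payload": {
  "rows": [
    [0.0165, 0.0076, 0, 0, 0, 0],
    [0, 0, 0, 0, 0, 0],
    [0, 0, 0, 0, 0, 0],
    [0, 0, 0, 0, 0, 0],
    [0, 0, 0, 0, 0, 0],
    [0, 0, 0, 0, 0, 0],
    [0, 0, 0, 0, 0, 0]
  ],
  "jaw": 0.0
}}

```text
time: 54.62
position: [0.5098, 0.2962, 0.306]
tool_rot: [0.976, 0.217, -0.0, -0.0]
ft_force: [-0.2, 0.1, 0.1]
grip_width: 0.002
grip_force: 0.0
```

```bash
python3 -W ignore - <<'E'
from h import *
st()
s,S=cloud("side",3)
print(coup([S],.4933,.2886,.034))
c=s["pixels"][100:240,240:380]; cv2.imwrite("pics/s7.png",cv2.resize(c,None,fx=3.5,fy=3.5))
E
```

```text
t 54.62 pos [509.8 296.2 306. ] yaw 25.03 q [ 0.9762  0.2167 -0.     -0.    ] F [-0.2  0.1  0.1] M [-0.   -0.02  0.02] grip [2. 0.] J [0.34 0.61 1.61 0.   0.92 1.47]
[493.5 288.  -64.3  10.4 -55.2 169.    0.6]
```

View pics/s7.png

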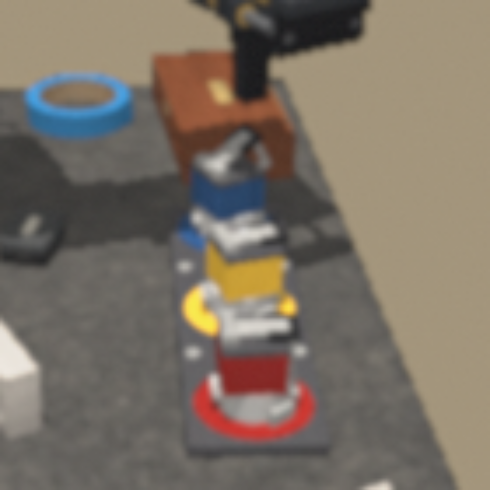

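Blue coupler seated at crop (230,190) with its lever up. Press.

Emit:
{"api": "step_arm", "payload": {
  "rows": [
    [0, 0, -0.012, 0, 0, 0],
    [0, 0, -0.01, 0, 0, 0],
    [0, 0, -0.01, 0, 0, 0],
    [0, 0, -0.008, 0, 0, 0],
    [0, 0, -0.006, 0, 0, 0],
    [0, 0, 0, 0, 0, 0]
  ]
}}

```text
time: 55.52
position: [0.5091, 0.2959, 0.2589]
tool_rot: [0.976, 0.217, -0.002, 0.0]
ft_force: [-1.4, 0.8, 0.4]
grip_width: 0.0002
grip_force: 0.0
```

Emit:
{"api": "step_arm", "payload": {
  "rows": [
    [0, 0, -0.002, 0, 0, 0],
    [0, 0, -0.001, 0, 0, 0],
    [0, 0, -0.0005, 0, 0, 0],
    [0, 0, 0, 0, 0, 0]
  ]
}}

```text
time: 56.02
position: [0.5092, 0.2961, 0.2583]
tool_rot: [0.976, 0.217, -0.001, 0.0]
ft_force: [-2.9, -0.1, 12.4]
grip_width: 0.0004
grip_force: 6.6
```

Emit:
{"api": "step_arm", "payload": {
  "rows": [
    [0, 0, 0.02, 0, 0, 0],
    [0, 0, 0.04, 0, 0, 0],
    [0, 0, 0.05, 0, 0, 0],
    [-0.02, -0.055, 0, 0, 0, 0],
    [-0.02, -0.055, 0, 0, 0, 0],
    [-0.01, -0.055, 0, 0, 0, 0],
    [-0.01, -0.055, 0, 0, 0, 0],
    [0, -0.055, 0, 0, 0, 0],
    [0, -0.055, 0, 0, 0, 0],
    [0, -0.055, 0, 0, 0, 0],
    [0, 0, 0, 0, 0, 0],
    [0, 0, 0, 0, 0, 0]
  ]
}}

```text
time: 57.52
position: [0.449, -0.0884, 0.366]
tool_rot: [0.976, 0.216, -0.001, -0.001]
ft_force: [0.1, 0.2, 0.0]
grip_width: 0.0007
grip_force: 0.0
```

```bash
python3 -W ignore - <<'E'
from h import *
st()
s,S=cloud("side",3)
for n,(x,y) in dict(r=(.4785,.0487),y=(.4862,.1688),b=(.4937,.2886)).items():
    P=near(S,x,y,.05); print(n,coup([S],x,y,.034),rect(P,.066,.115))
c=s["pixels"][80:400,200:440]; cv2.imwrite("pics/s8.png",cv2.resize(c,None,fx=1.8,fy=1.8))
E
```

```text
t 57.52 pos [449.  -88.4 366. ] yaw 24.98 q [ 0.9763  0.2162 -0.001  -0.001 ] F [0.1 0.2 0. ] M [ 0.03 -0.02  0.02] grip [0.7 0. ] J [-0.44  0.37  1.88  0.    0.9   0.7 ]
r [477.9  47.8   nan   nan   nan 199.    0.7] (290, 480.3, 45.4, 43.1, 51.7, 87.7, 'z', array([67.5, 76.5, 80.6]))
y [4.893e+02 1.672e+02       nan       nan       nan 4.700e+01 2.000e-01] (33, 487.7, 160.8, 23.0, 56.8, 71.0, 'z', array([66.7, 73.9, 81.4]))
b [4.944e+02 2.852e+02       nan       nan       nan 3.200e+01 3.000e-01] None
```

View pics/s8.png

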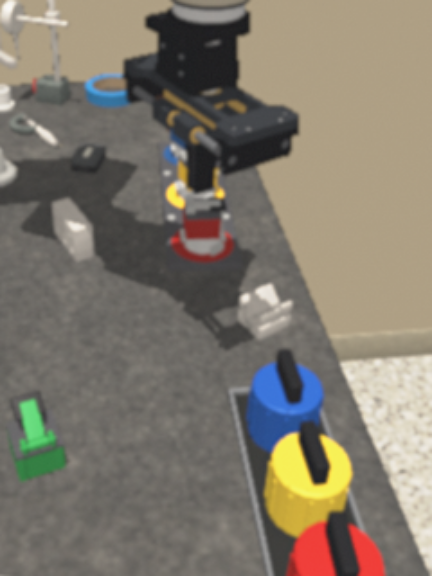

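All three caps stand upright in the tray: crop (285,405), (308,480), (338,555). The gripper hides the blue latch here, so I'll check it from the top camera.

```bash
python3 -W ignore - <<'E'
from h import *
t,T=cloud("top",3)
for n,(x,y) in dict(r=(.4785,.0487),y=(.4862,.1688),b=(.4937,.2886)).items():
    P=near(T,x,y,.05); print(n,rect(P,.066,.12))
E
```

```text
r (265, 479.2, 48.1, 43.7, 53.2, 87.3, 'z', array([68.5, 74.7, 80.2]))
y (261, 491.8, 168.4, 52.6, 43.4, 14.1, 'z', array([68.5, 74.7, 80.2]))
b (268, 495.5, 289.5, 53.1, 43.8, 26.1, 'z', array([67.8, 74.1, 79.7]))
```

All three latches read flat and alike, so I'm handing in.

```bash
python3 -c "
from h import *
print(hand_in())"
```

```text
the job is handed in; nothing more can be done
None
```

The red, yellow and blue couplers are fully seated on their matching balls with the latches pressed flat, the three caps stand upright in the tray, and the job is handed in at about 58 s on the robot clock; no verdict came back.

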